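Turn the cake warmer down and take its lift-off lid to the rack

TASK

First, with the lid still shut, turn the warmer's dial back click by click to the green mark (the second click from off). Then swing the lid up to upright on its hinge pins, lift it straight up off them, and lower it (do not drop it) handle-up into the empty near slot of the lid rack, let go, and leave the dial at the green mark. Do not disturb the other things on the bench.

Things in the scene. Friction and masses are not known exactly. Their poses are not given: they have to be found in the camera images.
- dial (a joint): the warmer's detented dial, upright axis, value grows clockwise seen from above. Eight clicks 0.5236 rad apart: 0 off (black dot), 0.524 first, 1.047 the green dot (wanted), up to 3.665 (last red dot). A sprung pawl (about 0.1 N m to pass) draws it into the nearest click when let go. Starts anywhere from click 4 to 7
- dial_grip (a point): on the dial's axis, half-way up its black bar grip (62 x 14 mm, 34 mm tall, on a grey disc 68 mm across): 17 mm below the bar's top, 102 mm above the bench. Its x axis points along the bar towards the white pointer line, z up (turns with the dial)
- warmer: white and steel food warmer, fixed, 134 mm (x) by 310 mm (y) by 75 mm high. Origin at the centre of its underside, front faces -x, z up. The steel well with green cakes takes y -155 to +45 mm; the white control panel y +45 to +155 mm, with the dial at x 0, y +100 mm and scale dots 45 mm from its axis
- warmer_pins (a point): middle of the warmer's hinge axis, along the warmer's y, 79 mm above the bench, 85 mm behind (+x of) the warmer's middle, at its y -55 mm. Two horizontal brass pins 8 mm thick lie on this axis, 70 mm either side of this point
- lid_handle (a point): middle of the lid's round red handle bar, 12 mm thick, 104 mm free length along the lid's y, in the lid's plane, 38 mm out from its front edge (32 mm clear gap), 192 mm from the hinge axis. Axes as for lid_centre; at the start about 79 mm above the bench, in front of the warmer
- lid_centre (a point): centre of the flat aluminium lid plate, 134 mm (x) by 198 mm (y) by 8 mm, about 0.4 kg, loose, resting on the warmer's rim. Lid axes: x from the handle to the hinge, y along the hinge, z out of its top face when shut. Shut, they match the warmer's axes; upright, x points straight down and z to the warmer's rear (+x)
- lid_foot (a point): the end of the fork tips, at the middle of the lid's hinge edge: 14 mm beyond the hinge axis, 206 mm from the handle bar along the lid's x. It is the lowest point when the lid hangs by its handle. Axes as for lid_centre
- rack: fixed steel wire rack, 120 mm (x) by 240 mm (y) by 71 mm high, origin at the centre of its underside; two slots along its y, open at the top and ends. The far slot (x about +21 mm) holds a black tray reaching 106 mm above the bench; the near slot (towards its -x) is empty
- rack_slot (a point): middle of the floor of the empty slot, 6 mm above the bench; the slot is 43 mm wide along the rack's x, 240 mm long along its y (axes as the rack), its side rails reach 71 mm above the bench
- oil_at (a point): bystander: amber oil bottle, 84 mm wide, 225 mm tall; point at half height
- flask_at (a point): bystander: black flask, 60 mm wide, 170 mm tall, stands behind the rack; point at half height
- bowl_at (a point): bystander: white bowl, 84 mm wide, 45 mm high; point at half height
- mug_at (a point): bystander: blue mug, 72 mm wide and 85 mm high plus a handle; point at half height
- spatula_at (a point): bystander: wooden spatula 240 mm long lying flat; point at its middle
- scissors_at (a point): bystander: red-handled scissors 160 mm long lying flat; point at the pivot
- shaker_at (a point): bystander: glass jar with red cap, 52 mm wide, 95 mm high; point at half height
- lid: the loose lid as a whole; origin on its hinge axis, 87 mm from lid_centre along +x; axes as for lid_centre. Its hinge edge has two forks, 22 mm thick overall, open along the lid's +x, whose 12 mm wide slots straddle the pins with about 3 mm play. It falls shut if let go while part open

How it is judged:
On the way, in this order (a step that is already met when the one before it is completed fails the run):
1. the dial rests at the green mark (second click) with the lid still shut (value of joint dial between 0.897198 and 1.1972 rad and distance of lid_handle from where it was at the start of the episode below 0.02 m), for 0.2 s.
2. the lid is upright (within 16 degrees) with its forks still on the pins (angle between lid_centre's own x axis and vertical above 2.86 rad and z of lid_foot in the frame of warmer below 0.08 m and horizontal distance between lid_foot and warmer_pins below 0.015 m), for 0.1 s.
3. the upright lid is lifted up clear of the pins (angle between lid_centre's own x axis and vertical above 2.86 rad and z of lid_foot in the frame of warmer above 0.09 m and horizontal distance between lid_foot and warmer_pins below 0.05 m), for 0.05 s.
4. the lid is lowered into the empty slot (foot within 30 mm of its floor) while still held (z of lid_foot in the frame of rack_slot below 0.03 m and x of lid_foot in the frame of rack_slot between -0.022 and 0.022 m and contact force between the fingers and lid above 0.5 N), for 0.05 s.
At the end, for the whole second after the job is handed in: The dial is within 0.15 rad of the green mark (1.047 rad); the lid stands at rest, handle up and within 23 degrees of upright, in the empty slot: its foot within 12 mm of the slot floor, within 22 mm of the slot's middle across and 50 mm along (value of joint dial between 0.897198 and 1.1972 rad and angle between lid_centre's own x axis and vertical above 2.74 rad and z of lid_foot in the frame of rack_slot below 0.012 m and x of lid_foot in the frame of rack_slot between -0.022 and 0.022 m and y of lid_foot in the frame of rack_slot between -0.05 and 0.05 m and linear speed of lid below 0.02 m/s); the robot touches nothing.
It fails at once if a bystander (oil bottle, black flask, white bowl, blue mug, wooden spatula, red scissors, red-capped jar) is moved by more than 30 mm (distance of any of oil_at, flask_at, bowl_at, mug_at, spatula_at, scissors_at, shaker_at from where it was at the start of the episode above 0.03 m).
It also fails if it takes over 72 s, if anything falls off the work surface, if the arm or the gripper's body presses on something with over 40 N, if the wrist force passes 120 N, or if a joint passes its speed limit or range.

ROBOT

A 7-joint arm with a two-finger parallel gripper is mounted at the origin on the work surface. World frame = base frame: x ahead of the robot, y to its left, z up, the work surface at z = 0. Lengths are in m, angles in rad, forces in N, time in s.
With the tool pointing down it reaches from about 0.425 to 0.925 m from the base axis. Payload 6.8 kg.
Tool frame: the origin (TCP) lies at the very end of the fingers, on their centre line; the grasp point (between the pads) lies 19 mm behind it; z points along the fingers, y is the direction in which the jaws open and shut (so a half turn about z gives the same grasp; the last joint's range is limited). The gripper opens to 85 mm and grips with 20 to 120 N. Pads are 22 mm wide; open, the fingers measure 114 mm over their backs; the gripper's body (76 mm by 85 mm) begins 54 mm behind the grasp point. The pads swing forward as they close: fully open they stand 13 mm farther back than shut.
Start: joints at [-1.37, 0.477, 0.022, 1.555, -0.011, 1.109, -0.083], TCP at [0.205, 0.643, 0.21] pointing down, gripper open.
Joint ranges: [-2.96, 2.96], [-0.34, 2.1], [-1.41, 1.46], [0.24, 2.44], [-1.37, 4.51], [0.17, 1.92], [-2.96, 2.96]. Speed limits (rad/s): [2.39, 2.39, 3.14, 3.14, 3.14, 3.14, 3.14].

INTERFACE

Orientations are given as a unit quaternion [w, x, y, z].
In Python, from station import bot gives the robot as it stands.
- The arm moves only by the tool step_arm, never from a script. Its argument "rows" is one flat list of numbers, 5 for each row, row after row: the shift along the world's x, y, z in mm, then the turn about the world's z in rad, then the opening, from 0 (shut) to 1 (fully open). In form: [x, y, z, spin, jaw, x, y, z, spin, jaw, ...]. A call has 1 to 12 rows; each row shifts and turns the commanded pose from where the row before left it; what a row does not reach is not made up. A row lasts 1/10 s, in which the tool goes at most 50 mm and 8.59 degrees, less where a joint would pass 70% of its speed; a pose out of reach is approached as far as the arm can. A call is refused whole if a number of a shift passes 50 or a number of a turn 0.15, either way. A call with a gripper value outside its range is refused whole. The fingers move at their own pace and stop on an object; "squeeze" is the grip in N (left out, the last holds). Time passes only in rows, so rows that do not move let the fingers close. It gives the time, the measured TCP pose, the force and the opening at its end, in the units of the state.
- bot.get_obs(): the state, without advancing time (a new reading comes with each control period).
- bot.read_camera(name): name is "scene" or "top" or "wrist"; returns (picture, depth): 480x640x3 uint8, red, green, blue; 480x640 float32, m along the optical axis (not along the pixel's ray), 0 where there is no reading.
- bot.camera_info(name): a dict with "camera_matrix" (3x3 intrinsics, pixels), "rvec" (rotation vector, rad) and "tvec" (3), from world to camera coordinates, as OpenCV has them. Camera axes: x right, y down, z forward; pixel columns grow to the right and rows downward; lengths in m; the calibration is good to about 2 mm. A picture is of the moment at which its call begins: read the wrist's pose just before it. camera_info takes no time and is no camera call; for the wrist camera it gives the pose at the moment of the call.
- bot.hand_in(): hands the job in, once; it reports no verdict.
Trained networks look in the newest picture that a camera, given by its name, has taken for a name from the list of things; names that differ only in an ending like _2 or _b are one class to them, and where a whole thing is asked for, a point or a joint stands for the part that bears it (a point fixed in the world has none). Each returns a list of dicts, best first, with "score" (0 to 1); they miss things now and then, are a little off and sometimes report something else, mostly with a low value. They report only what shows in the picture. A call takes as long as a camera call.
- bot.recognise(camera, label): "at" ([x, y, z] in m, in world coordinates, good to about 4 mm: the middle of the surface that is visible of it).
- bot.regions_of(camera, label): "pixels" (480x640 bool, what is visible of it).
The state is a dict: "t": time; "q": joint angles; "joint_vel": joint speeds; "joint_torque": joint torques, N m; "eef_pos": TCP position; "tool_rot": TCP orientation; "contact_force": force on the tool from outside, world axes, zero at the start; "torque": the same for the moment, N m; "gripper_width": opening from 0.0 (shut) to 1.0 (fully open).
Only numpy, scipy, OpenCV 4.12 (cv2) and the standard library are available. Lean on these libraries where they do the work, as an engineer would, in place of code of your own. Each camera call takes 0.05 s, during which the arm holds its last target.

## Working session

There is one attempt and no reset: what is moved stays moved. The work goes in short steps, Python scripts to look and compute and a tool call to move; the robot and the scene stay as the last step left them, time stands still between calls to the robot, and variables do not carry over. Pictures are saved under pics/ and viewed, and the job is handed in when it is done.

Besides the shell and the picture viewer there is one more tool, called after "Call:" by a JSON object that holds its "name" and its "arguments", one argument or row to a line. step_arm: Moves the arm, as the interface text tells. Its arguments: {"type":"object","properties":{"rows":{"type":"array"},"squeeze":{"type":"number"}},"required":["rows"]}

```bash
ls; mkdir -p pics
python3 - <<'E'
from station import bot
import cv2
o=bot.get_obs()
for k,v in o.items(): print(k,v)
for c in ["scene","top","wrist"]:
    p,d=bot.read_camera(c); cv2.imwrite(f"pics/a_{c}.png",p[:,:,::-1])
    i=bot.camera_info(c); print(c,i)
for l in ["dial","warmer","lid_handle","lid","rack","oil_at","flask_at","bowl_at","mug_at","spatula_at","scissors_at","shaker_at"]:
    for c in ["top","scene"]:
        r=bot.recognise(c,l); print(l,c,[(x['score'],x['at']) for x in r[:2]])
print(bot.get_obs()['t'])
E
```

```text
pics
t 0.0
q [-1.3700754   0.47782178  0.02235228  1.55646966 -0.01153404  1.10928684
 -0.08310776]
joint_vel [ 1.16596765e-04  1.44051582e-03 -8.76920777e-04 -1.63357500e-03
 -8.97457286e-05 -3.57875844e-04  6.91163401e-04]
joint_torque [ 5.99228915e-04 -5.96460056e+01  1.60813842e+00 -2.81198716e+01
  1.25054520e-02  9.18241072e-03 -7.56527982e-06]
eef_pos [0.20497716 0.64245239 0.20850376]
tool_rot [-8.60268146e-05  1.53803800e-01  9.88100971e-01 -9.24834661e-04]
contact_force [-0.00400088 -0.04451281  1.12697104]
torque [-0.00033799  0.01352213 -0.01383607]
gripper_width 0.9988240587552929
scene {'camera_matrix': array([[436.26988166,   0.        , 322.96646182],
       [  0.        , 436.26988166, 246.42399263],
       [  0.        ,   0.        ,   1.        ]]), 'rvec': array([ 2.02859697,  0.86843017, -0.47254647]), 'tvec': array([-0.36860637, -0.13838479,  1.50203176])}
top {'camera_matrix': array([[436.6730355 ,   0.        , 320.15738991],
       [  0.        , 436.6730355 , 246.57214011],
       [  0.        ,   0.        ,   1.        ]]), 'rvec': array([ 2.16253273, -2.
[... 997 characters left out ...]
 [0.7832, -0.0021, 0.1135])]
flask_at top [(0.67, [0.6864, -0.1181, 0.1637])]
flask_at scene [(0.92, [0.7183, -0.1404, 0.1102]), (0.42, [0.5415, 0.1116, 0.0839])]
bowl_at top [(0.56, [0.3662, 0.284, 0.0154]), (0.19, [0.6181, 0.3139, 0.0934])]
bowl_at scene []
mug_at top [(0.72, [0.4348, -0.3149, 0.0396])]
mug_at scene [(0.76, [0.4524, -0.3067, 0.0572]), (0.17, [0.6151, -0.2482, 0.0367])]
spatula_at top []
spatula_at scene [(0.9, [0.5099, -0.4331, 0.0047])]
scissors_at top [(0.85, [0.414, 0.4045, 0.0066]), (0.66, [0.6179, 0.315, 0.0921])]
scissors_at scene [(0.2, [0.521, 0.2728, 0.0869])]
shaker_at top [(0.93, [0.6178, 0.3135, 0.0926])]
shaker_at scene [(0.22, [0.7203, -0.1371, 0.1089])]
1.35
```

View pics/a_top.png

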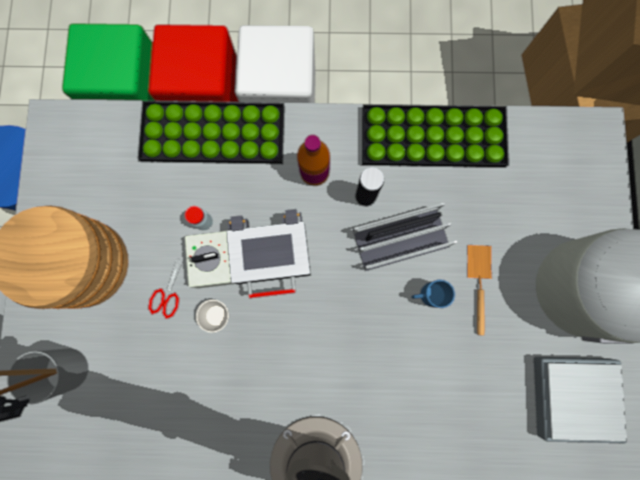

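View pics/a_scene.png

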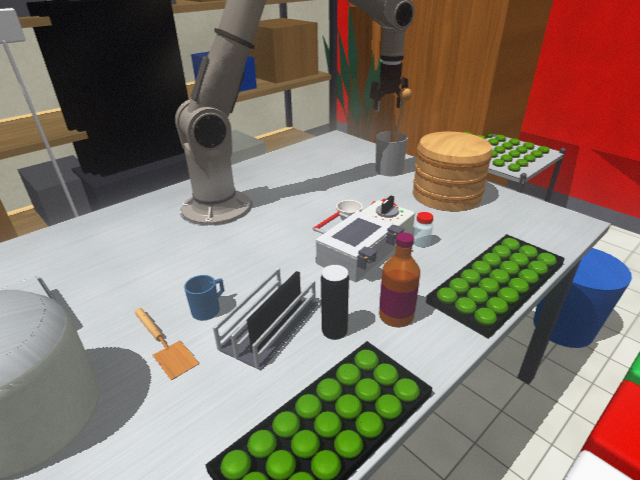

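View pics/a_wrist.png

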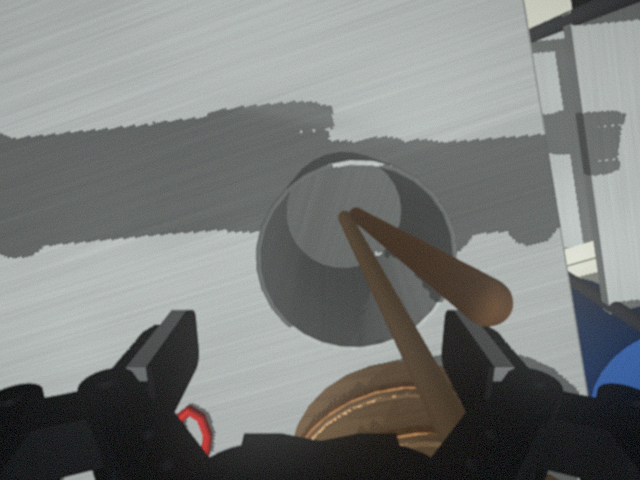

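```bash
cat > h.py <<'E'
import numpy as np,cv2
from station import bot
def deproj(d,info,us,vs):
    K=info["camera_matrix"];R,_=cv2.Rodrigues(info["rvec"]);t=np.asarray(info["tvec"]).ravel()
    us=np.asarray(us,float);vs=np.asarray(vs,float)
    z=d[vs.round().astype(int),us.round().astype(int)]
    P=np.stack([(us-K[0,2])/K[0,0]*z,(vs-K[1,2])/K[1,1]*z,z],-1)
    return (P-t)@R
def cloud(d,info):
    v,u=np.mgrid[0:480,0:640]
    return deproj(d,info,u.ravel(),v.ravel()).reshape(480,640,3)
def proj(P,info):
    p,_=cv2.projectPoints(np.asarray(P,float).reshape(-1,1,3),info["rvec"],info["tvec"],info["camera_matrix"],None);return p.reshape(-1,2)
E
python3 - <<'E'
from h import *
p,d=bot.read_camera("top");i=bot.camera_info("top")
np.savez("top.npz",p=p,d=d)
c=p[190:330,170:330];cv2.imwrite("pics/b1.png",cv2.resize(c,None,fx=5,fy=4.2857,interpolation=cv2.INTER_CUBIC)[:,:,::-1])
c=p[180:290,330:470];cv2.imwrite("pics/b2.png",cv2.resize(c,None,fx=5,fy=5,interpolation=cv2.INTER_CUBIC)[:,:,::-1])
X=cloud(d,i)
hsv=cv2.cvtColor(p,cv2.COLOR_RGB2HSV)
# red handle
m=bot.regions_of("top","lid_handle")
print([(r['score'],r['pixels'].sum()) for r in m])
red=((hsv[...,0]<8)|(hsv[...,0]>172))&(hsv[...,1]>120)&(hsv[...,2]>80)
rr=red.copy();rr[:280]=0;rr[305:]=0;rr[:,:240]=0;rr[:,305:]=0
P=X[rr];print("red",len(P),P.mean(0),np.ptp(P,0))
# top face heights
for z0,z1 in [(.06,.07),(.07,.076),(.076,.082),(.082,.09),(.09,.125)]:
    m=(X[...,2]>z0)&(X[...,2]<z1);m[:,:170]=0;m[:,330:]=0;m[:200]=0;m[310:]=0
    print(z0,m.sum(),X[m].mean(0))
print(bot.get_obs()['t'])
E
```

```text
[(0.63, np.int64(4721)), (0.41, np.int64(4129))]
red 184 [0.42887643 0.11883374 0.08309494] [0.02176954 0.11232961 0.09120123]
0.06 103 [0.56933598 0.2725376  0.06619189]
0.07 1249 [0.51629443 0.27492957 0.07377516]
0.076 1852 [0.52364626 0.16906113 0.07982249]
0.082 3694 [0.53072585 0.14584108 0.08448497]
0.09 597 [0.58500316 0.26543952 0.10020924]
1.45
```

View pics/b1.png

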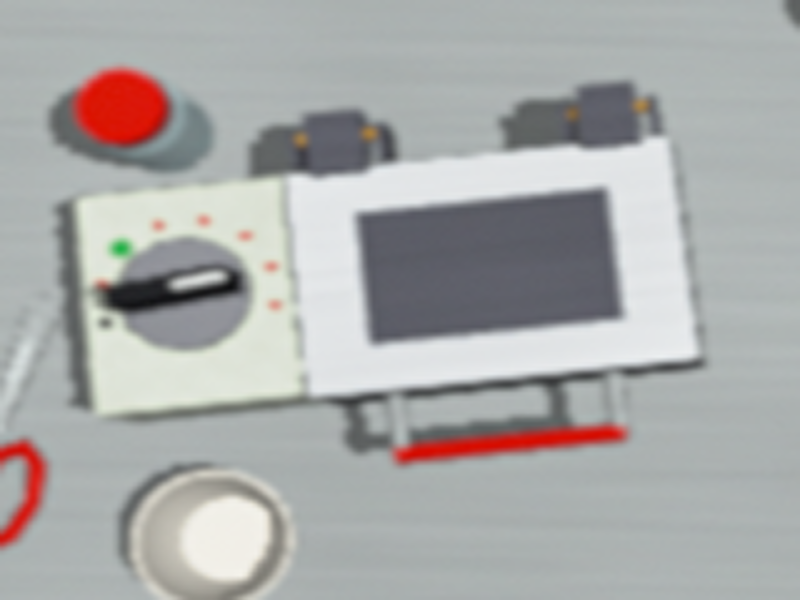

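View pics/b2.png

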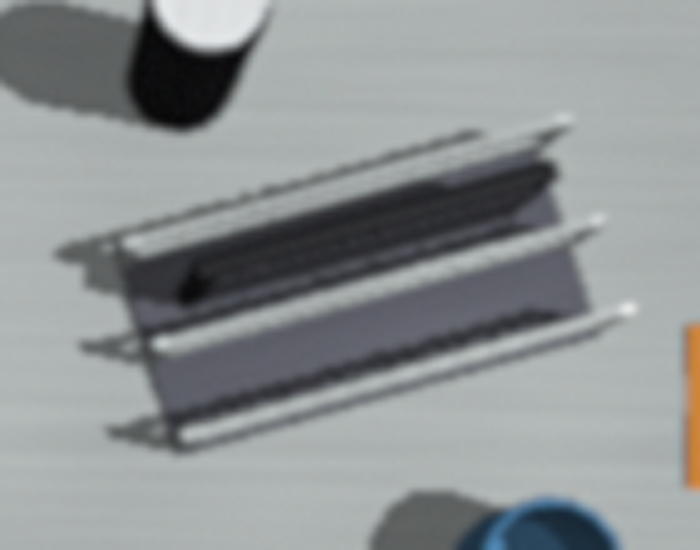

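```bash
cat >> h.py <<'E'
def ray(uv,z,info):
    K=info["camera_matrix"];R,_=cv2.Rodrigues(info["rvec"]);t=np.asarray(info["tvec"]).ravel()
    C=-R.T@t; uv=np.atleast_2d(uv).astype(float)
    D=np.c_[(uv[:,0]-K[0,2])/K[0,0],(uv[:,1]-K[1,2])/K[1,1],np.ones(len(uv))]@R
    return C+D*((np.asarray(z)-C[2])/D[:,2])[:,None]
def rigid(A,B):
    a=A.mean(0);b=B.mean(0);H=(A-a).T@(B-b)
    th=np.arctan2(H[0,1]-H[1,0],H[0,0]+H[1,1]);c,s=np.cos(th),np.sin(th)
    R=np.array([[c,-s],[s,c]]);t=b-R@a
    return th,t,(A@R.T+t-B)
E
cat > fit.py <<'E'
from h import *
i=bot.camera_info("top")
def b1(x,y): return [170+(x+.5)/5-.5,190+(y+.5)/4.2857-.5]
def b2(x,y): return [330+(x+.5)/5-.5,180+(y+.5)/5-.5]
th=np.radians
img=[(78,198),(95,415),(302,398),(288,178)];W=[(67,155),(-67,155),(-67,45),(67,45)];Z=[.075]*4
img+=[(668,138),(698,360),(308,397)];W+=[(67,-154),(-67,-154),(-67,44)];Z+=[.083]*3
img+=[(398,453),(625,431)];W+=[(-107,-55+52),(-107,-55-52)];Z+=[.083]*2
dots=[(105,322),(100,285),(121,248),(158,225),(204,220),(245,236),(270,266),(275,305)]
B=ray([b1(*q) for q in img],np.array(Z),i)[:,:2];A=np.array(W)/1e3
yaw,t,r=rigid(A,B);print("warmer yaw",yaw,t,"\n",(r*1e3).round(1).tolist())
D=ray([b1(*q) for q in dots],np.full(8,.075),i)[:,:2]
R=np.array([[np.cos(yaw),-np.sin(yaw)],[np.sin(yaw),np.cos(yaw)]])
dial=R@[0,.1]+t;print("dial",dial)
l=(D-t)@R-[0,.1];print("dots local ang",np.degrees(np.arctan2(l[:,1],l[:,0])).round(1),np.hypot(*l.T).round(4), l.mean(0))
bar=ray([b1(172,283),b1(228,274)],np.full(2,.119),i)[:,:2];v=bar[1]-bar[0];print("pointer ends",bar,"dir local",np.degrees(np.arctan2(v[1],v[0])-yaw))
print("pins",R@[.085,-.055]+t,"handle",R@[-.107,-.055]+t)
img=[(180,437),(628,310),(160,345),(598,220),(130,245),(565,120)]
W=[(-43,120),(-43,-120),(0,120),(0,-120),(43,120),(43,-120)]
B=ray([b2(*q) for q in img],np.full(6,.071),i)[:,:2]
yr,tr,r=rigid(np.array(W)/1e3,B);print("rack",yr,tr,(r*1e3).round(1).tolist())
Rr=np.array([[np.cos(yr),-np.sin(yr)],[np.sin(yr),np.cos(yr)]])
print("slot",Rr@[-.0215,0]+tr, (B[0]+B[1]+B[2]+B[3])/4)
E
python3 fit.py
```

```text
warmer yaw 0.12956851957406967 [0.52588484 0.18522123] 
 [[1.5, 2.2], [-1.9, 1.5], [0.4, -3.3], [1.8, 0.6], [1.5, -1.5], [0.8, -0.6], [0.3, 0.5], [-1.5, -4.7], [-2.9, 5.3]]
dial [0.51296421 0.284383  ]
dots local ang [ 103.7   75.8   45.6   16.7  -13.2  -43.2  -72.6 -103.8] [0.0457 0.0468 0.0464 0.0462 0.0458 0.0447 0.0439 0.0438] [0.01964042 0.00134025]
pointer ends [[0.5152948  0.28174583]
 [0.5209438  0.25451814]] dir local -85.7027220758737
pins [0.6172787  0.14166479] handle [0.42688809 0.11685718]
rack 0.29495650670934453 [ 0.58195655 -0.21883044] [[7.1, 1.6], [7.7, 0.4], [1.2, 3.7], [2.3, -1.3], [-9.3, 0.5], [-9.0, -4.7]]
slot [ 0.56138503 -0.22508046] [ 0.5568121  -0.22613865]
```

Run:
```python
from h import *
d=np.load("top.npz")['d'];i=bot.camera_info("top");X=cloud(d,i)
for a in [(250,50),(250,90),(250,120),(376,30)]: print(a,X[a])
print(X[140:420,0:140][X[140:420,0:140][...,2]>.1].min(0))
```

```text
(250, 50) [0.51201183 0.60612709 0.20743716]
(250, 90) [0.51538697 0.52346954 0.19259225]
(250, 120) [0.53429896 0.52260473 0.04991977]
(376, 30) [0.21316781 0.71264286 0.06757218]
[ 0.16239027 -0.01624916  0.10002135]
```

Call:
{"name": "step_arm", "arguments": {
  "rows": [10,-30,0,-0.15,1,15,-38,0,-0.15,1,20,-38,0,-0.15,1,25,-38,0,-0.15,1,30,-35,0,-0.15,0.7,35,-35,0,-0.12,0.7,35,-35,0,0,0.7,35,-35,0,0,0.7,35,-35,0,0,0.7,30,-30,0,0,0.7,10,-10,0,0,0.7,0,0,0,0,0.7]
}}

```text
t: 2.65
eef_pos: [0.4869, 0.2817, 0.2097]
tool_rot: [0.001, 0.558, 0.83, 0.0]
contact_force: [0.3, 0.3, -0.4]
gripper_width: 0.699
```

Run:
```python
from h import *
o=bot.get_obs();print(o['q'],o['eef_pos'])
p,d=bot.read_camera("wrist");i=bot.camera_info("wrist")
cv2.imwrite("pics/c.png",p[:,:,::-1]);np.savez("w1.npz",p=p,d=d,**i)
print(proj([o['eef_pos'],[.513,.2844,.119],[.513,.2844,.075]],i))
```

```text
[-0.92791847  0.29996692  0.36045549  1.84852732 -0.12204182  1.01413682
 -0.13063314] [0.48692666 0.28172362 0.20972377]
[[319.36274256 298.33530926]
 [358.54162888 251.61397766]
 [353.35140065 233.94520533]]
```

View pics/c.png

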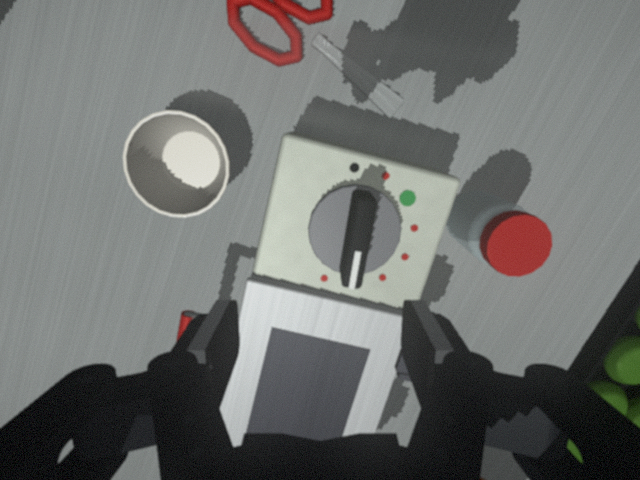

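Run:
```python
from h import *
f=np.load("w1.npz");i={k:f[k] for k in("camera_matrix","rvec","tvec")};p=f['p']
dots=[(354,168),(386,176),(407,198),(414,228),(405,257),(382,277),(324,278)];ks=[0,1,2,3,4,5,7]
D=ray(dots,np.full(7,.0755),i)[:,:2]
an=np.radians(105-30*np.array(ks));A=.045*np.c_[np.cos(an),np.sin(an)]
th,t,r=rigid(A,D);print("yaw",th,"dial",t,(r*1e3).round(1).tolist())
g=cv2.cvtColor(p,cv2.COLOR_RGB2GRAY)
# bar mask: dark near centre & high depth
m=np.zeros_like(g);m[185:300,330:390]=1
X=cloud(f['d'],i);mm=(m>0)&(X[...,2]>.108)&(X[...,2]<.13)
P=X[mm];c=P.mean(0);u,s,vt=np.linalg.svd(P[:,:2]-c[:2]);print(len(P),c,np.degrees(np.arctan2(vt[0,1],vt[0,0])),s)
w=ray([(357,252),(353,287)],np.full(2,.119),i);v=w[1]-w[0];print("ptr",np.degrees(np.arctan2(v[1],v[0])))
# dial expected at click6
print("exp",-75+np.degrees(th))
```

```text
yaw 0.14231471136916576 dial [0.51148187 0.28826825] [[0.1, 0.2], [-0.4, -0.0], [0.3, -0.0], [0.0, 0.0], [-0.3, 0.0], [0.3, -0.2], [-0.0, -0.0]]
2100 [0.50971473 0.29067457 0.11837107] -75.98767730592974 [0.81102323 0.18920375]
ptr -72.38210044672131
exp -66.84596767592433
```

Call:
{"name": "step_arm", "arguments": {
  "rows": [12,3,-10,-0.05,0.6,12,4,-30,-0.05,0.6,0,0,-40,0,0.6,0,0,-25,0,0.6,0,0,-10,0,0.6,0,0,0,0,0.6]
}}

```text
t: 3.3
eef_pos: [0.5072, 0.2923, 0.0934]
tool_rot: [-0.001, 0.596, 0.803, -0.001]
contact_force: [0.4, -0.1, 0.2]
gripper_width: 0.598
```

Run:
```python
from h import *
o=bot.get_obs();print(o['q'],o['eef_pos'],o['contact_force'])
p,d=bot.read_camera("wrist")
cv2.imwrite("pics/d.png",p[:,:,::-1])
```

```text
[-0.88445569  0.48436796  0.33433548  1.89180269 -0.21491099  0.80289725
 -0.14071075] [0.50723274 0.29232794 0.09336446] [ 0.41660691 -0.11192694  0.20460736]
```

View pics/d.png

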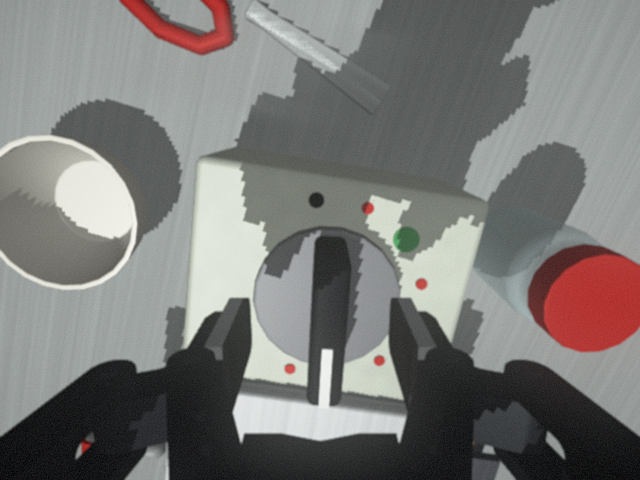

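Call:
{"name": "step_arm", "arguments": {
  "rows": [4,-4,0,0,0.6,0,0,0,0,0.1,0,0,0,0,0.1,0,0,0,0,0.1,0,0,0,0,0.1],
  "squeeze": 40
}}

```text
t: 3.85
eef_pos: [0.5124, 0.2868, 0.0954]
tool_rot: [-0.001, 0.597, 0.803, -0.0]
contact_force: [-4.6, -2.3, 8.7]
gripper_width: 0.136
```

Call:
{"name": "step_arm", "arguments": {
  "rows": [0,0,1,0.14,0.1,0,0,0,0.14,0.1,0,0,0,0.14,0.1,0,0,0,0.14,0.1,0,0,0,0.14,0.1,0,0,0,0.14,0.1,0,0,0,0.14,0.1,0,0,0,0.14,0.1]
}}

```text
t: 4.65
eef_pos: [0.512, 0.2864, 0.0956]
tool_rot: [-0.001, 0.077, 0.997, -0.001]
contact_force: [-2.0, -1.1, 2.2]
gripper_width: 0.136
```

Call:
{"name": "step_arm", "arguments": {
  "rows": [0,0,0,0.14,0.1,0,0,0,0.14,0.1,0,0,0,0.14,0.1,0,0,0,0.14,0.1,0,0,0,0.14,0.1,0,0,0,0.14,0.1,0,0,0,0.14,0.1,0,0,0,0.1,0.1,0,0,0,0,0.1,0,0,0,0,0.1]
}}

```text
t: 5.65
eef_pos: [0.5122, 0.286, 0.0955]
tool_rot: [-0.001, -0.443, 0.897, -0.0]
contact_force: [-5.0, -3.5, 5.0]
gripper_width: 0.133
```

Run:
```python
from h import *
o=bot.get_obs();print(o['q'],o['eef_pos'],o['contact_force'],o['torque'])
R,_=cv2.Rodrigues(np.zeros(3))
p,d=bot.read_camera("wrist")
cv2.imwrite("pics/e.png",p[:,:,::-1])
```

```text
[-0.46209256  0.47386566 -0.19889741  1.85848597  0.12350394  0.82362415
  1.76474884] [0.51222837 0.28604723 0.09554175] [-5.02348342 -3.47073128  5.02199988] [-0.76844207  0.97112997  0.11100742]
```

View pics/e.png

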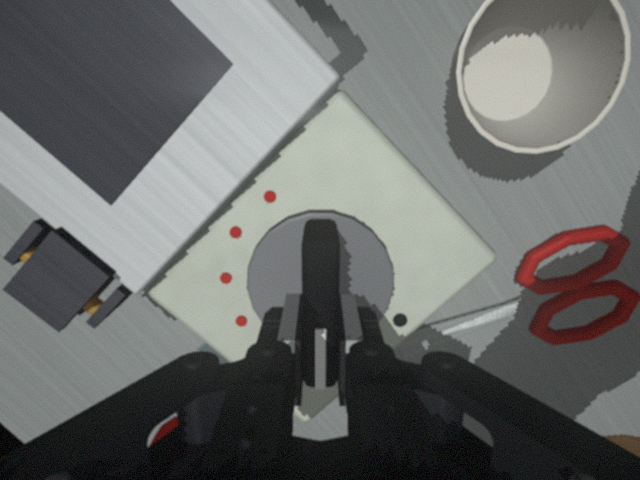

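Call:
{"name": "step_arm", "arguments": {
  "rows": [0,0,0,0,0.6,0,0,0,0,0.6,0,0,30,0,0.6,0,0,45,0,0.6,0,0,45,0,0.6,0,0,0,0,0.6]
}}

```text
t: 6.3
eef_pos: [0.517, 0.29, 0.2227]
tool_rot: [0.007, -0.444, 0.896, 0.001]
contact_force: [0.3, 0.6, -1.5]
gripper_width: 0.596
```

Run:
```python
from h import *
o=bot.get_obs();print(o['eef_pos'],o['contact_force'])
p,d=bot.read_camera("wrist");i=bot.camera_info("wrist")
cv2.imwrite("pics/f.png",p[:,:,::-1]);np.savez("w2.npz",p=p,d=d,**i)
```

```text
[0.51699745 0.29000499 0.22269001] [ 0.27925579  0.56398033 -1.52439887]
```

View pics/f.png

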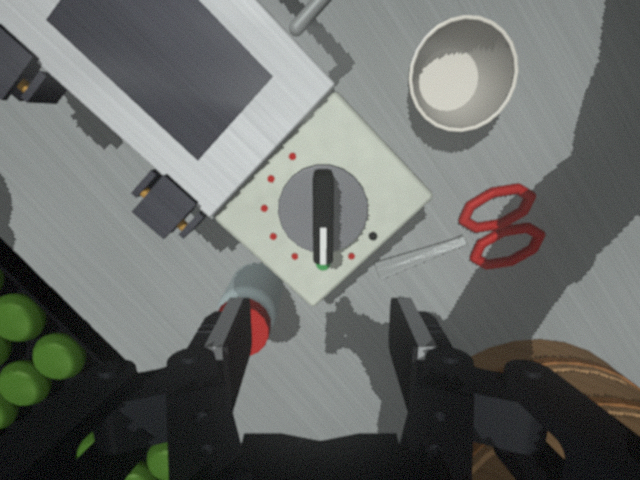

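Call:
{"name": "step_arm", "arguments": {
  "rows": [-7,-14,0,-0.148,0.6,-7,-14,0,-0.148,0.6,-7,-14,0,-0.148,0.6,-7,-14,0,-0.148,0.6,-7,-14,0,-0.148,0.6,-7,-14,0,-0.148,0.6,-7,-14,0,-0.148,0.6,-7,-14,0,-0.148,0.6,-7,-14,0,-0.148,0.6,-7,-14,0,-0.148,0.6,0,-10,0,-0.148,0.6,0,-10,0,-0.148,0.6]
}}

```text
t: 7.55
eef_pos: [0.4426, 0.1265, 0.2146]
tool_rot: [-0.0, 0.418, 0.909, -0.0]
contact_force: [0.4, -0.2, 0.4]
gripper_width: 0.603
```

Call:
{"name": "step_arm", "arguments": {
  "rows": [0,0,0,-0.148,0.6,0,0,0,-0.148,0.6,0,0,0,-0.14,0.6,0,0,0,-0.135,0.6,0,0,0,0,0.6]
}}

```text
t: 8.05
eef_pos: [0.4428, 0.127, 0.2146]
tool_rot: [-0.0, 0.655, 0.756, -0.001]
contact_force: [-0.0, -0.0, 0.3]
gripper_width: 0.6
```

Run:
```python
from h import *
o=bot.get_obs();print(o['q'],o['eef_pos'],o['tool_rot'])
p,d=bot.read_camera("wrist");i=bot.camera_info("wrist")
cv2.imwrite("pics/g.png",p[:,:,::-1]);np.savez("w3.npz",p=p,d=d,**i)
m=bot.regions_of("wrist","lid_handle");print([(r['score'],r['pixels'].sum()) for r in m])
```

```text
[-0.52072694  0.11328024  0.11468581  2.04700531 -0.01529903  0.98316496
 -0.25505904] [0.44279618 0.12700144 0.21460934] [-1.40420648e-04  6.54703678e-01  7.55885441e-01 -5.24061155e-04]
[(0.86, np.int64(53320))]
```

View pics/g.png

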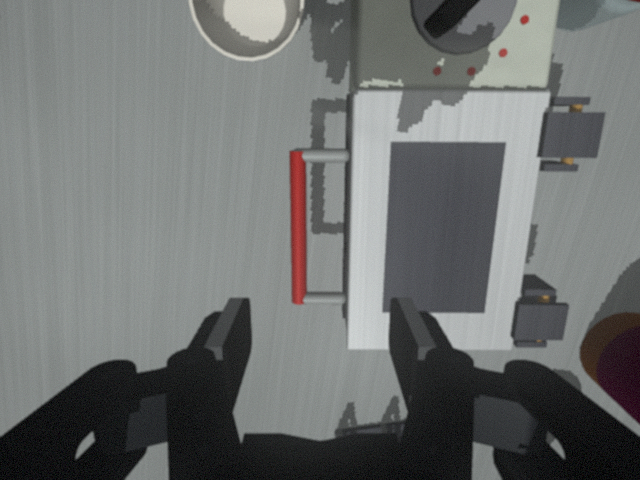

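Run:
```python
from h import *
f=np.load("w3.npz");i={k:f[k] for k in("camera_matrix","rvec","tvec")};p=f['p']
X=cloud(f['d'],i)
hsv=cv2.cvtColor(p,cv2.COLOR_RGB2HSV)
red=((hsv[...,0]<8)|(hsv[...,0]>172))&(hsv[...,1]>120)&(hsv[...,2]>60)
m=np.zeros_like(red);m[140:310,280:315]=1;red&=m
v,u=np.nonzero(red);z=X[red][:,2];print(len(u),np.median(z),np.percentile(z,[5,95]))
B=ray(np.c_[u,v],np.full(len(u),.081),i)[:,:2]
(c,sz,a)=cv2.minAreaRect((B*1000).astype(np.float32));print("rect",c,sz,a, "mean",B.mean(0))
w,V=np.linalg.eigh(np.cov(B.T));print("bar yaw",np.degrees(np.arctan2(V[1,1],V[0,1])))
A=np.array([(67,-154),(-67,-154),(-67,44),(67,44)])/1e3
C=ray([(523,349),(348,349),(353,90),(550,90)],np.full(4,.083),i)[:,:2]
th,t,r=rigid(A,C);print(th,t,(r*1e3).round(1).tolist())
R=np.array([[np.cos(th),-np.sin(th)],[np.sin(th),np.cos(th)]])
for n,q in dict(dial=(0,.1),pins=(.085,-.055),handle=(-.107,-.055)).items(): print(n,R@q+t)
# pins: brass pixels
br=(hsv[...,0]>10)&(hsv[...,0]<25)&(hsv[...,1]>150);br[:, :500]=0;br[300:]=0
n,l,s,cc=cv2.connectedComponentsWithStats(br.astype(np.uint8))
for k in range(1,n):
    if s[k,4]>8: print(cc[k],s[k,4],ray([cc[k]],np.array([.081]),i))
print(proj([[.4428,.127,.2146]],i))
```

```text
2035 0.08489984143541598 [0.08282419 0.0864205 ]
rect (428.63055419921875, 117.19722747802734) (10.533913612365723, 116.92536926269531) 8.352896690368652 mean [0.42803827 0.12008485]
bar yaw 98.43079670687312
0.16434857292626917 [0.52554859 0.18780729] [[-4.3, -0.3], [3.1, -1.2], [0.2, -0.4], [1.1, 1.9]]
dial [0.50918762 0.28645981]
pins [0.61840176 0.14745524]
handle [0.42898894 0.11604217]
[[317.61545777 292.79053817]]
```

Call:
{"name": "step_arm", "arguments": {
  "rows": [-8,-5,-25,0,0.4,-7,-4,-45,0,0.4,0,0,-30,0,0.4,0,0,0,0,0.4]
}}

```text
t: 8.55
eef_pos: [0.425, 0.1168, 0.1123]
tool_rot: [-0.002, 0.653, 0.757, -0.003]
contact_force: [0.2, -0.4, 0.7]
gripper_width: 0.399
```

Run:
```python
from h import *
o=bot.get_obs();print(o['q'],o['eef_pos'],o['tool_rot'])
p,d=bot.read_camera("wrist");i=bot.camera_info("wrist")
cv2.imwrite("pics/h.png",p[:,:,::-1]);np.savez("w4.npz",p=p,d=d,**i)
hsv=cv2.cvtColor(p,cv2.COLOR_RGB2HSV)
red=((hsv[...,0]<8)|(hsv[...,0]>172))&(hsv[...,1]>120)&(hsv[...,2]>60)
red[:, :250]=0; red[:,390:]=0
v,u=np.nonzero(red);B=ray(np.c_[u,v],np.full(len(u),.081),i)[:,:2];print(len(u),B.mean(0),B.min(0),B.max(0))
```

```text
[-0.50495117  0.23160712  0.10789185  2.18800503 -0.03663502  0.73128666
 -0.22502855] [0.42498796 0.11680263 0.11226111] [-0.00158491  0.65310522  0.75725745 -0.00349494]
4579 [0.43014707 0.1210529 ] [0.41775573 0.05754779] [0.44277197 0.17595626]
```

View pics/h.png

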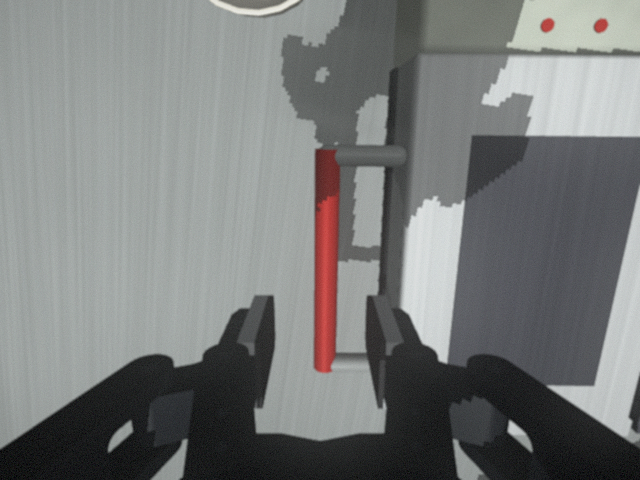

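Call:
{"name": "step_arm", "arguments": {
  "rows": [4,1,-20,0,0.4,0,0,-20,0,0.4,0,0,-11,0,0.4,0,0,0,0,0.4]
}}

```text
t: 9.0
eef_pos: [0.4323, 0.1192, 0.0646]
tool_rot: [-0.0, 0.654, 0.757, -0.0]
contact_force: [-0.4, 0.4, 0.4]
gripper_width: 0.403
```

Run:
```python
from h import *
o=bot.get_obs();print(o['q'],o['eef_pos'],o['tool_rot'])
p,d=bot.read_camera("wrist")
cv2.imwrite("pics/i.png",p[:,:,::-1])
```

```text
[-0.49267226  0.32562293  0.09875338  2.21077431 -0.05528481  0.60795296
 -0.20792642] [0.43225197 0.11918486 0.06456668] [-1.34748535e-04  6.53749295e-01  7.56711160e-01 -2.47497655e-04]
```

View pics/i.png

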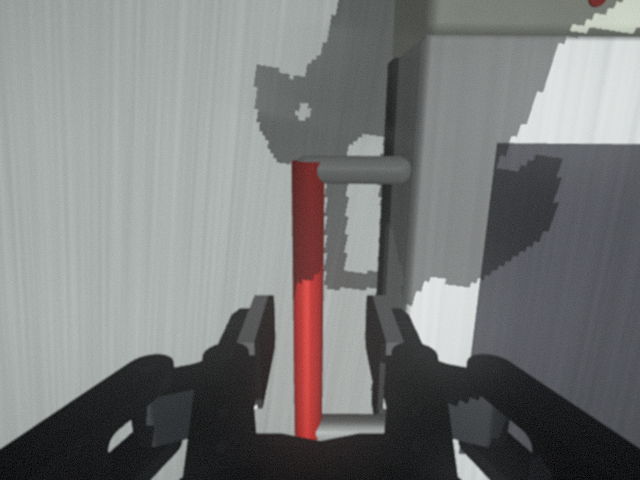

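Call:
{"name": "step_arm", "arguments": {
  "rows": [-3,0,0,0,0.4,0,0,0,0,0.05,0,0,0,0,0.05,0,0,0,0,0.05],
  "squeeze": 25
}}

```text
t: 9.45
eef_pos: [0.4294, 0.1192, 0.0649]
tool_rot: [0.0, 0.654, 0.756, 0.0]
contact_force: [-0.1, -0.3, 0.7]
gripper_width: 0.05
```

Run:
```python
from h import *
o=bot.get_obs();print(o['gripper_width'])
p,d=bot.read_camera("wrist")
cv2.imwrite("pics/j.png",p[:,:,::-1])
p,d=bot.read_camera("scene")
cv2.imwrite("pics/j2.png",cv2.resize(p[180:300,270:450],None,fx=4,fy=4,interpolation=2)[:,:,::-1])
```

```text
0.04969636978085306
```

View pics/j.png

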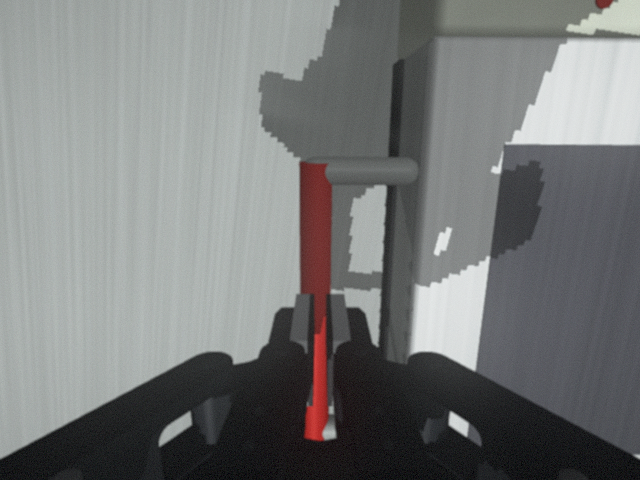

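View pics/j2.png

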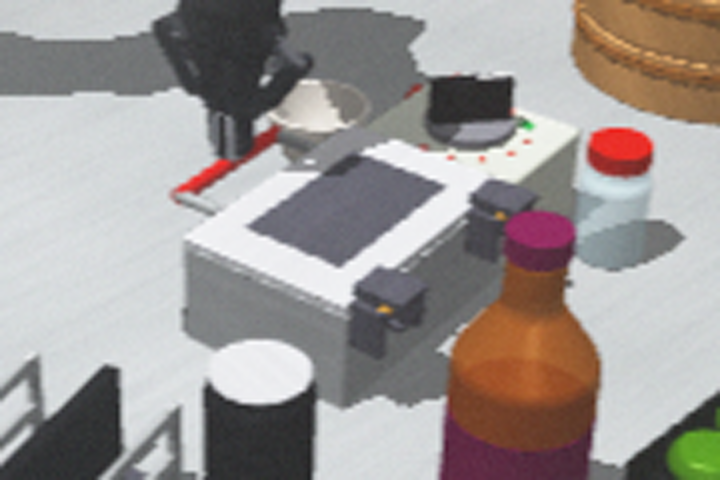

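Call:
{"name": "step_arm", "arguments": {
  "rows": [0,0,0,0,0,0,0,0,0,0],
  "squeeze": 25
}}

```text
t: 9.75
eef_pos: [0.4291, 0.1191, 0.0645]
tool_rot: [-0.0, 0.654, 0.756, -0.0]
contact_force: [0.5, 0.3, -0.0]
gripper_width: 0.003
```

Run:
```python
from h import *
o=bot.get_obs();print(o['eef_pos'],o['gripper_width'],o['contact_force'])
p,d=bot.read_camera("wrist");i=bot.camera_info("wrist")
cv2.imwrite("pics/k.png",p[:,:,::-1]);X=cloud(d,i)
for q in [(180,315),(200,315),(250,315),(280,315),(170,380),(430,316),(320,305),(320,335),(350,305),(300,305),(300,335),(100,100),(200,560),(350,600)]: print(q,p[q],X[q].round(4))
print(proj([o['eef_pos']],i))
R,_=cv2.Rodrigues(i['rvec']);print(-R.T@np.ravel(i['tvec']))
```

```text
[0.42912963 0.11906344 0.06451739] 0.00327719692508886 [ 0.53712295  0.25663474 -0.01382532]
(180, 315) [111  47  43] [0.421  0.1699 0.0862]
(200, 315) [111  47  44] [0.4219 0.1629 0.0862]
(250, 315) [113  53  51] [0.4246 0.1446 0.0857]
(280, 315) [112  53  49] [0.4263 0.1326 0.0846]
(170, 380) [104 108 107] [0.4429 0.1763 0.0841]
(430, 316) [190  55  52] [0.4361 0.0669 0.0857]
(320, 305) [84 86 86] [0.4239 0.1291 0.111 ]
(320, 335) [84 84 82] [0.4331 0.1314 0.1127]
(350, 305) [42 42 44] [0.4245 0.1304 0.1308]
(300, 305) [82 84 85] [0.4234 0.1295 0.0967]
(300, 335) [83 83 83] [0.4338 0.1305 0.0954]
(100, 100) [161 168 164] [0.3043 0.1833 0.0011]
(200, 560) [90 93 98] [0.5083 0.1752 0.0837]
(350, 600) [85 86 92] [0.5432 0.1189 0.0827]
[[317.65809602 292.92276423]]
[0.41998432 0.18925918 0.22936038]
```

View pics/k.png

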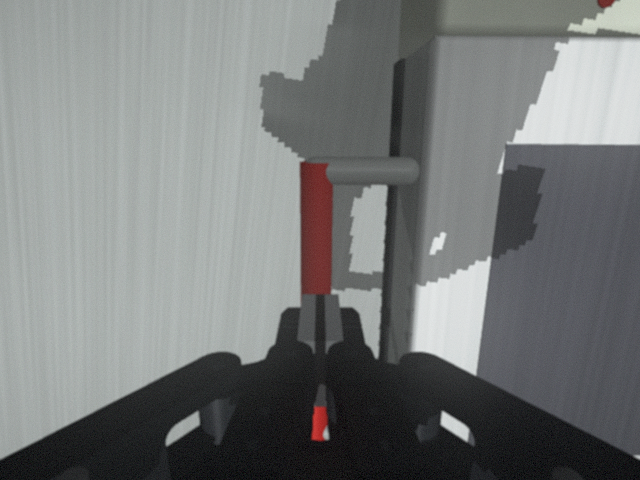

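Run:
```python
from h import *
for n,e,cols in [("w2.npz",[.517,.29,.2227],(240,400)),("w3.npz",[.4428,.127,.2146],(240,400)),("w4.npz",[.425,.1168,.1123],(262,374))]:
    f=np.load(n);i={k:f[k] for k in("camera_matrix","rvec","tvec")};X=cloud(f['d'],i)
    for c in cols:
        for r in (285,292,296,300,304,310,330,360): print(n,c,r,((X[r,c]-e)*1e3).round(1))
```

```text
w2.npz 240 285 [  91.8    8.1 -164.9]
w2.npz 240 292 [  92.4   11.2 -156.5]
w2.npz 240 296 [  92.7   12.9 -152. ]
w2.npz 240 300 [ 14.1 -27.   29.6]
w2.npz 240 304 [ 14.5 -26.2  30.9]
w2.npz 240 310 [ 13.4 -25.9  36.6]
w2.npz 240 330 [ 16.1 -21.5  40.7]
w2.npz 240 360 [ 21.5 -14.2  43.8]
w2.npz 400 285 [ -11.   118.2 -226.8]
w2.npz 400 292 [  -6.8  124.1 -225.8]
w2.npz 400 296 [  -4.3  127.9 -226.2]
w2.npz 400 300 [-29.9   6.6  29.2]
w2.npz 400 304 [-29.5   6.1  32.7]
w2.npz 400 310 [-28.9   5.3  37.9]
w2.npz 400 330 [-25.4   9.4  41.4]
w2.npz 400 360 [-20.3  15.3  46.5]
w3.npz 240 285 [ -64.9  -94.5 -214.4]
w3.npz 240 292 [ -64.2 -101.7 -213.9]
w3.npz 240 296 [ -63.7 -105.8 -213.5]
w3.npz 240 300 [-28.2   7.   32.1]
w3.npz 240 304 [-27.5   7.2  35.7]
w3.npz 240 310 [-26.7   7.1  39.9]
w3.npz 240 330 [-25.3   2.7  45.1]
w3.npz 240 360 [-23.9  -5.9  48.6]
w3.npz 400 285 [  68.7  -39.7 -130.2]
w3.npz 400 292 [  69.9  -45.3 -130.1]
w3.npz 400 296 [  70.6  -48.7 -130.3]
w3.npz 400 300 [26.9 15.4 32.5]
w3.npz 400 304 [26.3 15.4 35.9]
w3.npz 400 310 [25.6 14.9 39.8]
w3.npz 400 330 [25.1 11.1 46.6]
w3.npz 400 360 [26.5  2.1 49.4]
w4.npz 262 285 [ -32.8  -47.2 -110.1]
w4.npz 262 292 [ -32.2  -52.6 -110. ]
w4.npz 262 296 [-19.1   9.   31.1]
w4.npz 262 300 [-18.6   9.2  34.8]
w4.npz 262 304 [-18.2   8.8  37.2]
w4.npz 262 310 [-17.4   9.7  43.4]
w4.npz 262 330 [-15.6   9.9  56.8]
w4.npz 262 360 [-14.3   1.3  59. ]
w4.npz 374 285 [  47.   -35.3 -110.5]
w4.npz 374 292 [  47.8  -40.2 -109.2]
w4.npz 374 296 [20.2 15.1 31.6]
w4.npz 374 300 [20.  14.6 33.9]
w4.npz 374 304 [19.6 14.6 37.4]
w4.npz 374 310 [19.1 14.3 41.5]
w4.npz 374 330 [18.4 11.8 50.8]
w4.npz 374 360 [20.   2.3 52.4]
```

Call:
{"name": "step_arm", "arguments": {
  "rows": [0,0,5,0,0.4,0,0,0,0,0.4,0,0,0,0,0.4,0,0,-13,0,0.4,0,0,-12,0,0.4,0,0,-8,0,0.4,0,0,0,0,0.4]
}}

```text
t: 10.5
eef_pos: [0.4284, 0.1188, 0.0356]
tool_rot: [-0.0, 0.654, 0.756, -0.001]
contact_force: [-0.3, -0.4, -0.1]
gripper_width: 0.394
```

Run:
```python
from h import *
o=bot.get_obs();print(o['eef_pos'],o['gripper_width'],o['contact_force'])
p,d=bot.read_camera("wrist");i=bot.camera_info("wrist")
cv2.imwrite("pics/l.png",p[:,:,::-1])
```

```text
[0.42838143 0.11875847 0.03564437] 0.39389273102752276 [-0.27265161 -0.42837397 -0.0703225 ]
```

View pics/l.png

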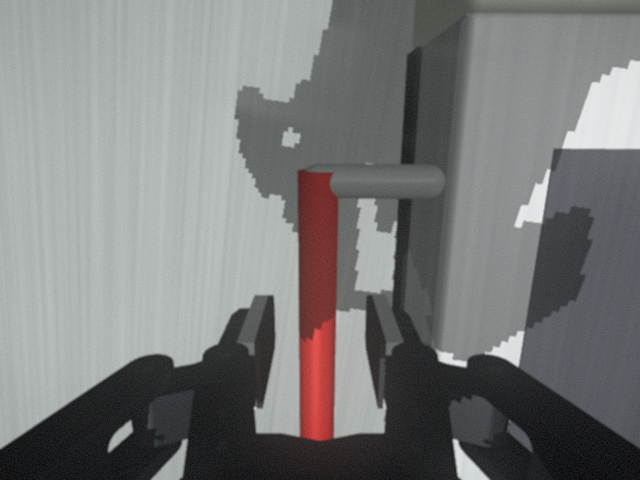

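Call:
{"name": "step_arm", "arguments": {
  "rows": [0,0,0,0,0,0,0,0,0,0,0,0,0,0,0,0,0,0,0,0],
  "squeeze": 25
}}

```text
t: 10.95
eef_pos: [0.429, 0.1191, 0.0369]
tool_rot: [-0.0, 0.654, 0.756, 0.0]
contact_force: [-2.1, -0.1, 6.6]
gripper_width: 0.123
```

Run:
```python
from h import *
o=bot.get_obs();print(o['eef_pos'],o['gripper_width'],o['contact_force'])
p,d=bot.read_camera("wrist");i=bot.camera_info("wrist")
cv2.imwrite("pics/m.png",p[:,:,::-1])
```

```text
[0.42901912 0.11909343 0.03687729] 0.12331150113628482 [-2.12616536 -0.13417729  6.62420952]
```

View pics/m.png

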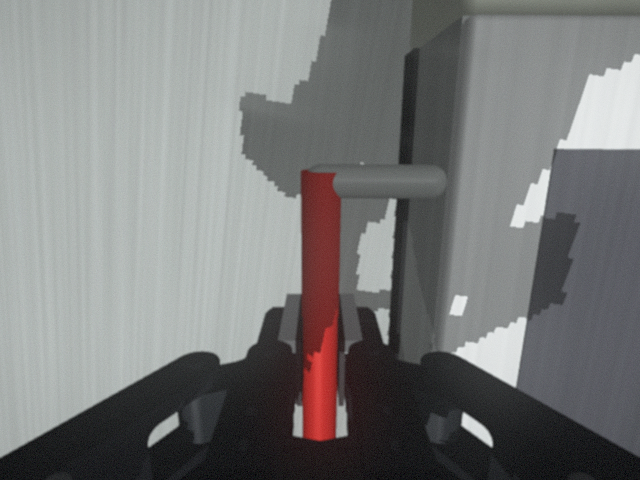

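Run:
```python
import numpy as np
th=np.radians(np.linspace(0,90,16));s=192*(1-np.cos(th));z=192*np.sin(th)
P=np.c_[s*.9895,s*.1445,z].round(0);print(np.diff(P,axis=0).astype(int).tolist())
```

```text
[[1, 0, 20], [3, 1, 20], [5, 0, 19], [7, 1, 19], [9, 2, 18], [11, 1, 17], [13, 2, 15], [14, 2, 15], [15, 2, 12], [17, 3, 11], [18, 2, 9], [18, 3, 8], [19, 3, 5], [20, 3, 3], [20, 3, 1]]
```

Call:
{"name": "step_arm", "arguments": {
  "rows": [1,0,20,0,0,3,1,20,0,0,5,0,19,0,0,7,1,19,0,0]
}}

```text
t: 11.4
eef_pos: [0.4441, 0.1207, 0.1148]
tool_rot: [-0.0, 0.654, 0.756, -0.001]
contact_force: [-0.7, -0.1, -3.9]
gripper_width: 0.128
```

Run:
```python
from h import *
o=bot.get_obs();print(o['eef_pos'],o['gripper_width'],o['contact_force'],o['torque'])
p,d=bot.read_camera("scene");i=bot.camera_info("scene")
cv2.imwrite("pics/n.png",cv2.resize(p[140:320,240:460],None,fx=3.3,fy=3.3,interpolation=2)[:,:,::-1])
```

```text
[0.44413503 0.12069266 0.11478333] 0.12785340242430765 [-0.67092983 -0.07661907 -3.89372644] [-0.02029355  0.23342261 -0.01910615]
```

View pics/n.png

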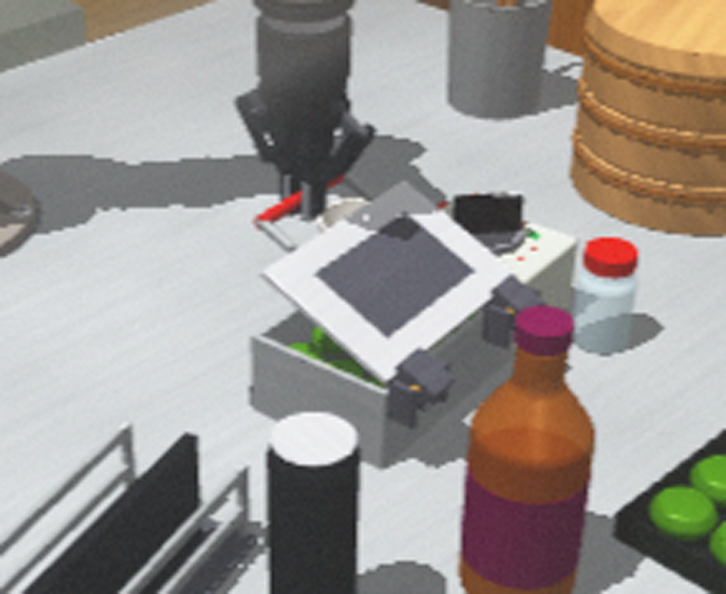

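The lid is opening about its hinge, forks on the pins; forces are small. Continue the arc.

Call:
{"name": "step_arm", "arguments": {
  "rows": [9,2,18,0,0,11,1,17,0,0,13,2,15,0,0,14,2,15,0,0,15,2,12,0,0,17,3,11,0,0]
}}

```text
t: 12.05
eef_pos: [0.5211, 0.1324, 0.2033]
tool_rot: [-0.002, 0.654, 0.756, -0.003]
contact_force: [-9.8, -4.2, 12.4]
gripper_width: 0.132
```

Call:
{"name": "step_arm", "arguments": {
  "rows": [18,2,9,0,0,18,3,8,0,0,19,3,5,0,0,20,3,3,0,0,20,3,1,0,0,0,0,0,0,0,0,0,0,0,0]
}}

```text
t: 12.75
eef_pos: [0.6198, 0.1466, 0.2289]
tool_rot: [0.001, 0.654, 0.756, 0.0]
contact_force: [0.0, -1.7, 4.4]
gripper_width: 0.128
```

Run:
```python
from h import *
o=bot.get_obs();print(o['q'],o['eef_pos'],o['gripper_width'],o['contact_force'],o['torque'])
p,d=bot.read_camera("scene");i=bot.camera_info("scene")
cv2.imwrite("pics/o.png",cv2.resize(p[80:300,240:460],None,fx=2.7,fy=2.7,interpolation=2)[:,:,::-1])
p,d=bot.read_camera("wrist")
cv2.imwrite("pics/o2.png",p[:,:,::-1])
```

```text
[-0.44555995  0.3979205   0.15477952  1.64031582 -0.0660456   1.10739019
 -0.12887418] [0.61975336 0.14656099 0.22886967] 0.12803679051758418 [ 0.0178893  -1.73282231  4.40692501] [-0.32595971  0.29312927  0.05152139]
```

View pics/o.png

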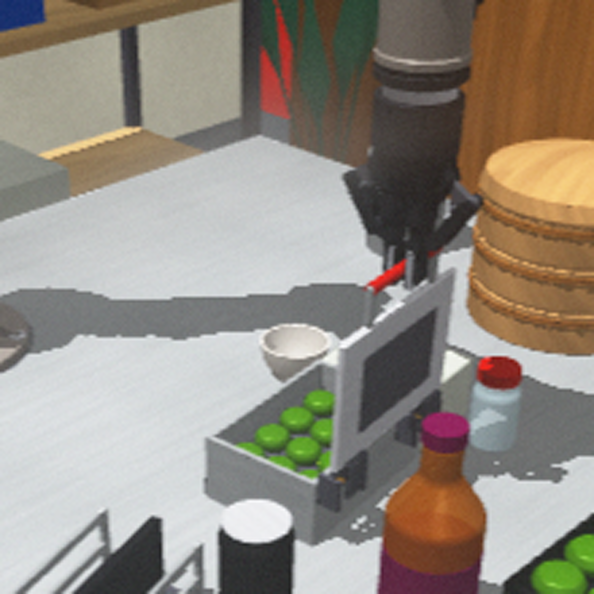

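View pics/o2.png

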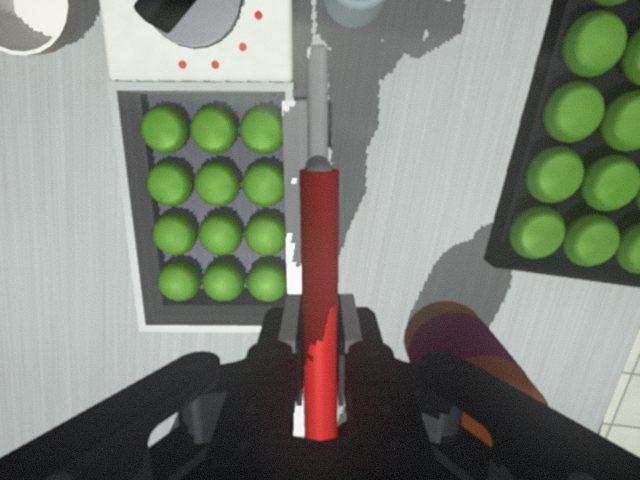

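Call:
{"name": "step_arm", "arguments": {
  "rows": [0,0,0,0,0,0,0,0,0,0,0,0,10,0,0,0,0,15,0,0,0,0,20,0,0,0,0,20,0,0,0,0,10,0,0,0,0,0,0,0],
  "squeeze": 50
}}

```text
t: 13.65
eef_pos: [0.6198, 0.1476, 0.3053]
tool_rot: [0.001, 0.654, 0.757, 0.001]
contact_force: [0.3, -0.8, -5.1]
gripper_width: 0.116
```

Run:
```python
from h import *
o=bot.get_obs();print(o['q'],o['eef_pos'],o['gripper_width'],o['contact_force'],o['torque'])
p,d=bot.read_camera("scene");i=bot.camera_info("scene")
cv2.imwrite("pics/q.png",cv2.resize(p[80:300,240:460],None,fx=2.7,fy=2.7,interpolation=2)[:,:,::-1])
p,d=bot.read_camera("wrist")
cv2.imwrite("pics/q2.png",p[:,:,::-1])
```

```text
[-0.45335143  0.34355741  0.16356332  1.54345558 -0.05815343  1.25629386
 -0.1360332 ] [0.61980206 0.1476138  0.30530604] 0.11588012085794194 [ 0.32564121 -0.76363878 -5.10852864] [ 0.01235972 -0.00368751  0.07346519]
```

View pics/q.png

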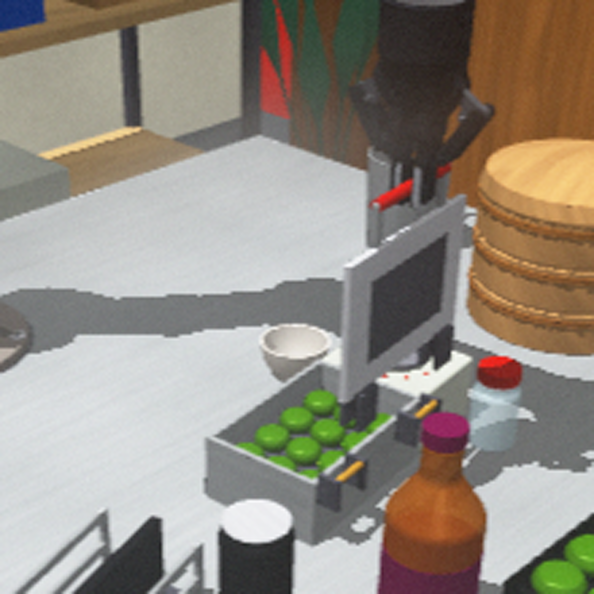

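View pics/q2.png

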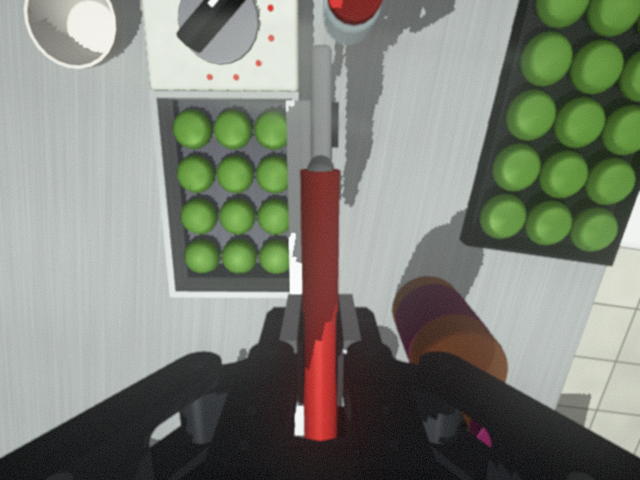

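Call:
{"name": "step_arm", "arguments": {
  "rows": [-12,-10,0,0,0,-14,-25,0,0.02,0,-14,-35,0,0.03,0,-12,-40,0,0.03,0,-8,-40,0,0.03,0,-3,-40,0,0.02,0,0,-40,0,0.02,0,0,-40,0,0,0,0,-40,0,0,0,0,-35,0,0,0,0,-20,0,0,0,0,-9,0,0,0]
}}

```text
t: 14.95
eef_pos: [0.5547, -0.2296, 0.3022]
tool_rot: [-0.001, 0.597, 0.802, -0.001]
contact_force: [0.0, 0.8, -5.5]
gripper_width: 0.119
```

Run:
```python
from h import *
o=bot.get_obs();print(o['q'],o['eef_pos'],o['gripper_width'],o['contact_force'],o['tool_rot'])
p,d=bot.read_camera("wrist");i=bot.camera_info("wrist");np.savez("w5.npz",p=p,d=d,**i)
cv2.imwrite("pics/r2.png",p[:,:,::-1])
p,d=bot.read_camera("scene");i=bot.camera_info("scene")
cv2.imwrite("pics/r.png",cv2.resize(p[80:380,130:420],None,fx=2,fy=2,interpolation=2)[:,:,::-1])
p,d=bot.read_camera("top");i=bot.camera_info("top");np.savez("t5.npz",p=p,d=d,**i)
cv2.imwrite("pics/r3.png",cv2.resize(p[150:310,320:500],None,fx=3.7,fy=3.7,interpolation=2)[:,:,::-1])
```

```text
[ 0.02346557  0.28806312  0.33695697  1.64181764 -0.09825616  1.23081746
  0.67167348] [ 0.55469917 -0.22961176  0.30216504] 0.11933425602039854 [ 0.03024994  0.76642    -5.54192117] [-0.00083814  0.59707268  0.80218607 -0.00100921]
```

View pics/r.png

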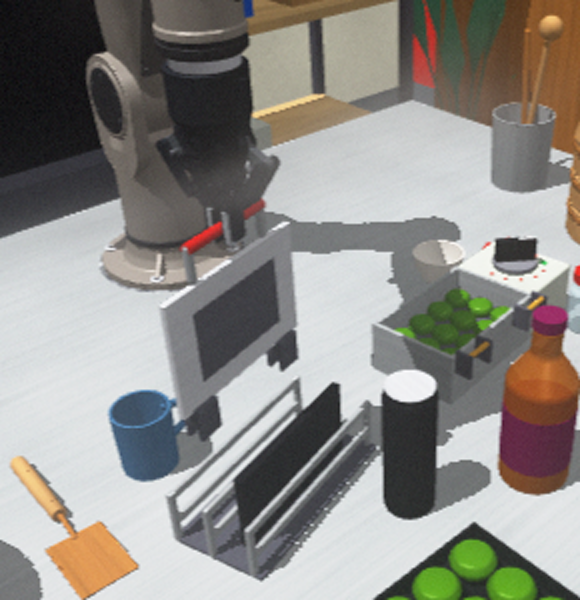

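View pics/r2.png

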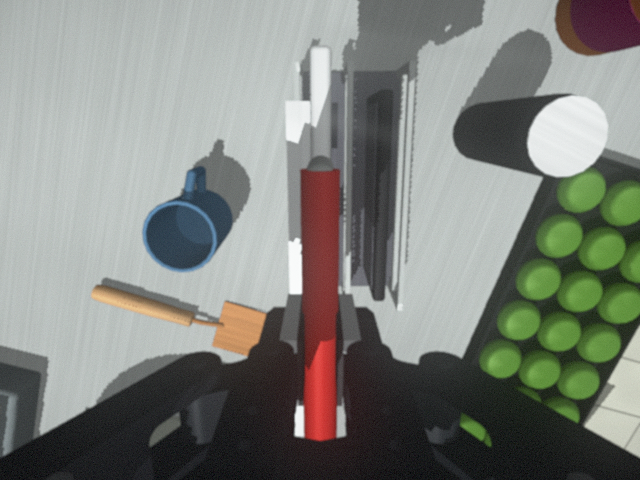

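View pics/r3.png

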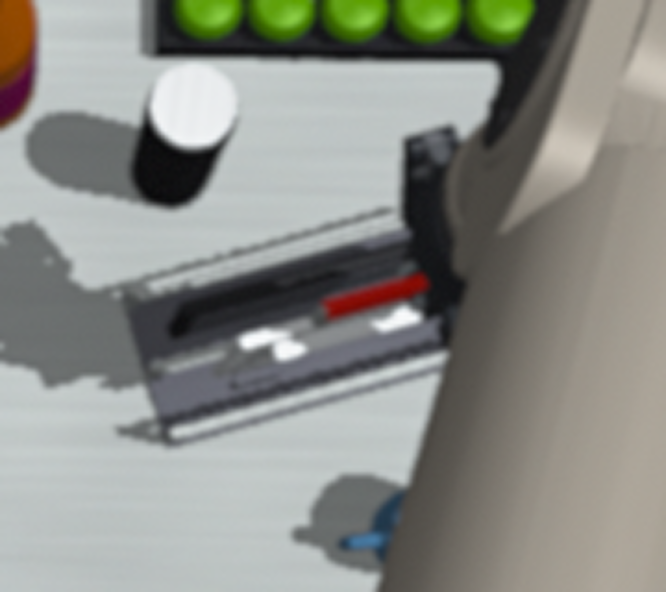

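```bash
python3 - <<'E'
from h import *
f=np.load("w5.npz");i={k:f[k] for k in("camera_matrix","rvec","tvec")};p=f['p'];X=cloud(f['d'],i)
yaw=.293;R=np.array([[np.cos(yaw),-np.sin(yaw)],[np.sin(yaw),np.cos(yaw)]])
tcp=np.array([.5547,-.2296])
for r in (70,85,100,130,180,230,280):
    row=X[r]; L=(row[:,:2]-tcp)@R
    # rail-like pixels
    sel=(row[:,2]>.055)&(row[:,2]<.08)
    g=np.nonzero(sel)[0]
    out=[]
    if len(g):
        for s in np.split(g,np.nonzero(np.diff(g)>1)[0]+1):
            out.append((s[0],s[-1],(L[s,0].mean()*1e3).round(1),(L[s,1].mean()*1e3).round(1),row[s,2].mean().round(4)))
    print(r,out)
E
python3 - <<'E'
import sys;sys.path.insert(0,'.')
from h import *
p=np.load("w5.npz")['p']
cv2.imwrite("pics/s.png",cv2.resize(p[30:330,260:440],None,fx=3,fy=2,interpolation=2)[:,:,::-1])
E
```

```text
70 [(np.int64(293), np.int64(300), np.float64(-20.5), np.float64(114.9), np.float64(0.0698)), (np.int64(346), np.int64(353), np.float64(26.8), np.float64(114.8), np.float64(0.0701)), (np.int64(405), np.int64(414), np.float64(80.7), np.float64(115.1), np.float64(0.0675))]
85 [(np.int64(294), np.int64(299), np.float64(-20.6), np.float64(102.2), np.float64(0.0717)), (np.int64(347), np.int64(352), np.float64(27.0), np.float64(102.2), np.float64(0.071)), (np.int64(407), np.int64(413), np.float64(81.4), np.float64(102.2), np.float64(0.0705))]
100 [(np.int64(294), np.int64(299), np.float64(-20.8), np.float64(89.5), np.float64(0.0718)), (np.int64(347), np.int64(352), np.float64(27.2), np.float64(89.5), np.float64(0.0714)), (np.int64(372), np.int64(374), np.float64(48.7), np.float64(89.5), np.float64(0.0693)), (np.int64(406), np.int64(412), np.float64(81.2), np.float64(89.5), np.float64(0.0704)), (np.int64(497), np.int64(504), np.float64(165.1), np.float64(89.5), np.float64(0.068))]
130 [(np.int64(346), np.int64(351), np.float64(26.8), np.float64(63.2), np.float64(0.0706)), (np.int64(370), np
[... 628 characters left out ...]
p.int64(158), np.float64(-166.2), np.float64(-33.0), np.float64(0.0682)), (np.int64(217), np.int64(222), np.float64(-99.8), np.float64(-33.1), np.float64(0.068)), (np.int64(345), np.int64(350), np.float64(27.6), np.float64(-32.2), np.float64(0.0712)), (np.int64(367), np.int64(369), np.float64(48.4), np.float64(-33.5), np.float64(0.0662)), (np.int64(399), np.int64(405), np.float64(81.6), np.float64(-32.5), np.float64(0.0699))]
280 [(np.int64(345), np.int64(349), np.float64(28.0), np.float64(-85.0), np.float64(0.0714)), (np.int64(367), np.int64(368), np.float64(49.0), np.float64(-85.2), np.float64(0.071)), (np.int64(397), np.int64(403), np.float64(82.5), np.float64(-85.5), np.float64(0.0701))]
```

View pics/s.png

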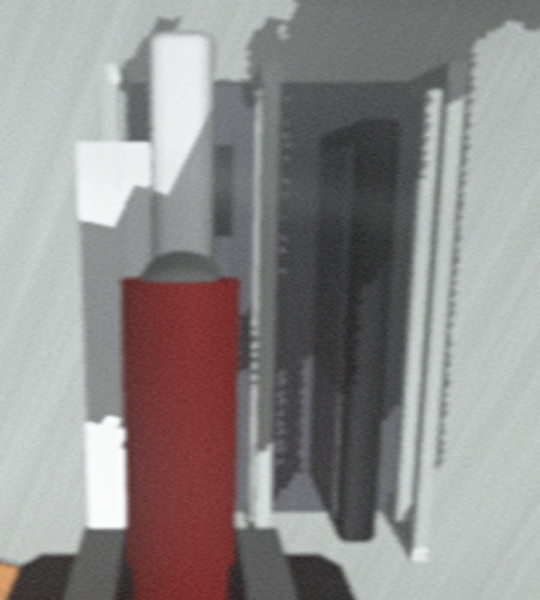

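Run:
```python
from h import *
f=np.load("w5.npz");i={k:f[k] for k in("camera_matrix","rvec","tvec")};p=f['p'];X=cloud(f['d'],i)
yaw=.293;R=np.array([[np.cos(yaw),-np.sin(yaw)],[np.sin(yaw),np.cos(yaw)]])
tcp=np.array([.5547,-.2296])
for q in [(60,320),(100,320),(150,320),(105,290),(120,292),(120,300),(160,292),(200,293),(250,292),(280,293),(120,337),(200,343),(180,320),(270,320)]:
    L=(X[q][:2]-tcp)@R*1e3; print(q,p[q],L.round(1),X[q][2].round(4))
E=ray([(296,63),(351,63),(400,306),(411,68)],np.full(4,.071),i)[:,:2];print(((E-tcp)@R*1e3).round(1))
```

```text
(60, 320) [235 238 237] [ 1.2 92.3] 0.3027
(100, 320) [233 237 236] [ 1.2 78.4] 0.3032
(150, 320) [147 150 152] [ 1.2 60. ] 0.3022
(105, 290) [233 238 237] [-10.9  77. ] 0.2924
(120, 292) [237 241 240] [-10.1  71.2] 0.2935
(120, 300) [235 238 238] [-6.8 71.2] 0.2945
(160, 292) [137 140 140] [-10.3  55.4] 0.2941
(200, 293) [140 143 142] [-10.4  38.4] 0.2924
(250, 292) [248 250 250] [-11.1  16.5] 0.294
(280, 293) [250 251 251] [-11.    2.3] 0.2937
(120, 337) [105 107 113] [12.4 71.7] 0.1727
(200, 343) [86 85 86] [ 25.  -10.4] 0.0265
(180, 320) [128  51  52] [ 1.4 54.3] 0.347
(270, 320) [124  52  48] [ 1.3 26.6] 0.3471
[[ -20.8  120.6]
 [  28.   120.5]
 [  83.8 -114.2]
 [  81.3  116.3]]
```

Call:
{"name": "step_arm", "arguments": {
  "rows": [2,1,-15,0,0,0,0,-25,0,0,0,0,-25,0,0,0,0,-20,0,0,0,0,-10,0,0,0,0,0,0,0]
}}

```text
t: 15.7
eef_pos: [0.5573, -0.224, 0.2064]
tool_rot: [-0.002, 0.595, 0.804, -0.0]
contact_force: [-0.3, 0.2, -4.6]
gripper_width: 0.12
```

Run:
```python
from h import *
o=bot.get_obs();print(o['eef_pos'],o['gripper_width'],o['contact_force'],o['tool_rot'])
p,d=bot.read_camera("wrist");i=bot.camera_info("wrist")
cv2.imwrite("pics/t2.png",p[:,:,::-1]);X=cloud(d,i)
yaw=.293;R=np.array([[np.cos(yaw),-np.sin(yaw)],[np.sin(yaw),np.cos(yaw)]])
tcp=o['eef_pos'][:2]
for r in (70,85,100,130,180,230,280):
    row=X[r]; L=(row[:,:2]-tcp)@R
    sel=(row[:,2]>.06)&(row[:,2]<.08)&(abs(L[:,0])<.1)
    g=np.nonzero(sel)[0]
    if len(g): print(r,[(s[0],s[-1],(L[s,0].mean()*1e3).round(1),(L[s,1].mean()*1e3).round(1)) for s in np.split(g,np.nonzero(np.diff(g)>1)[0]+1)])
print(((X[270,320,:2]-tcp)@R*1e3).round(1),X[270,320,2])
p,d=bot.read_camera("scene");i=bot.camera_info("scene")
cv2.imwrite("pics/t.png",cv2.resize(p[150:380,130:420],None,fx=2.5,fy=2.5,interpolation=2)[:,:,::-1])
```

```text
[ 0.5573023  -0.22397858  0.20636643] 0.11966854118422503 [-0.25362694  0.2171987  -4.55322556] [-1.86806783e-03  5.94703524e-01  8.03942788e-01 -4.71366894e-04]
70 [(np.int64(280), np.int64(287), np.float64(-23.8), np.float64(103.3)), (np.int64(350), np.int64(357), np.float64(23.5), np.float64(103.4)), (np.int64(429), np.int64(439), np.float64(78.1), np.float64(103.8))]
85 [(np.int64(280), np.int64(288), np.float64(-23.7), np.float64(93.8)), (np.int64(350), np.int64(357), np.float64(23.7), np.float64(93.9)), (np.int64(428), np.int64(438), np.float64(78.1), np.float64(94.3))]
100 [(np.int64(280), np.int64(285), np.float64(-24.8), np.float64(84.0)), (np.int64(349), np.int64(357), np.float64(23.7), np.float64(84.3)), (np.int64(383), np.int64(384), np.float64(45.5), np.float64(84.7)), (np.int64(386), np.int64(386), np.float64(45.5), np.float64(84.1)), (np.int64(427), np.int64(437), np.float64(78.3), np.float64(84.6))]
130 [(np.int64(281), np.int64(286), np.float64(-24.6), np.float64(64.1)), (np.int64(331), np.int64(333), np.float64(9.3), np.float64(64.4)), (np.int64(337), np.int64(338),
[... 411 characters left out ...]
1), np.float64(44.7), np.float64(29.1)), (np.int64(422), np.int64(431), np.float64(78.5), np.float64(29.5))]
230 [(np.int64(284), np.int64(288), np.float64(-24.1), np.float64(-8.1)), (np.int64(347), np.int64(354), np.float64(24.2), np.float64(-8.0)), (np.int64(376), np.int64(379), np.float64(44.9), np.float64(-8.8)), (np.int64(418), np.int64(427), np.float64(78.5), np.float64(-8.1))]
280 [(np.int64(285), np.int64(289), np.float64(-24.1), np.float64(-48.1)), (np.int64(346), np.int64(352), np.float64(24.1), np.float64(-48.2)), (np.int64(374), np.int64(377), np.float64(45.0), np.float64(-49.1)), (np.int64(415), np.int64(423), np.float64(78.7), np.float64(-48.3))]
[ 1.5 25.7] 0.25283110120516683
```

View pics/t.png

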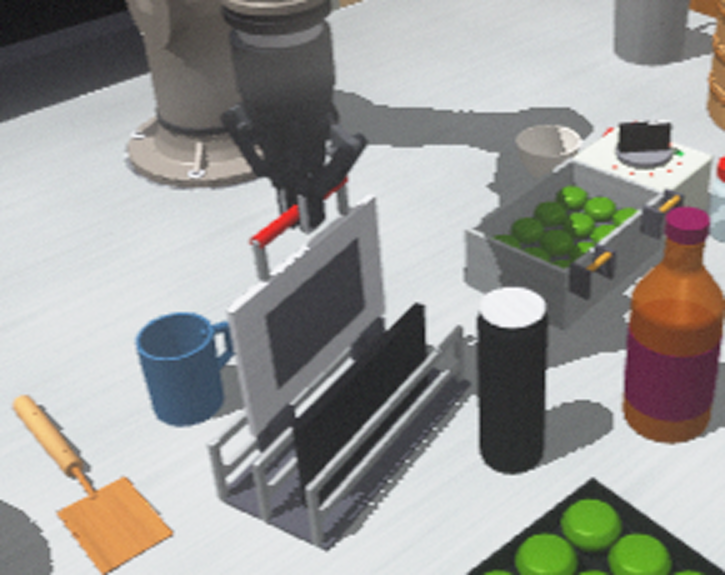

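View pics/t2.png

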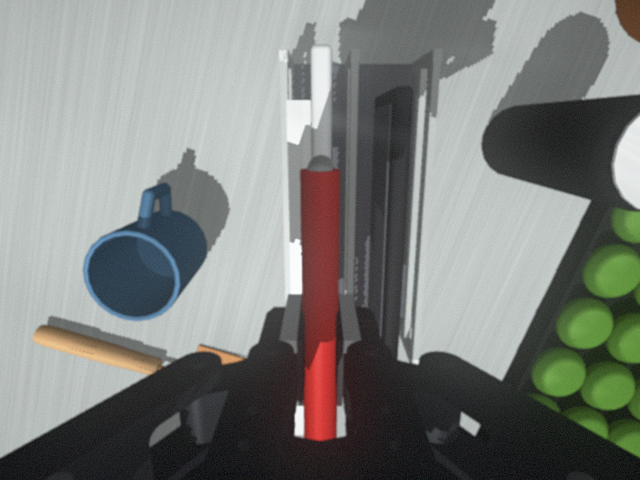

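Call:
{"name": "step_arm", "arguments": {
  "rows": [-1,0,-15,0,0,0,0,-10,0,0,0,0,-5,0,0,0,0,-3,0,0,0,0,0,0,0,0,0,0,0,0]
}}

```text
t: 16.4
eef_pos: [0.5575, -0.226, 0.176]
tool_rot: [0.0, 0.596, 0.803, 0.0]
contact_force: [0.1, -0.1, -4.5]
gripper_width: 0.124
```

Call:
{"name": "step_arm", "arguments": {
  "rows": [0,0,-2,0,0,0,0,-2,0,0,0,0,0,0,0,0,0,0,0,0]
}}

```text
t: 16.8
eef_pos: [0.5586, -0.226, 0.1731]
tool_rot: [0.001, 0.595, 0.803, 0.001]
contact_force: [0.5, 0.8, 6.0]
gripper_width: 0.119
```

Run:
```python
from h import *
o=bot.get_obs();print(o['eef_pos'],o['contact_force'])
p,d=bot.read_camera("wrist");i=bot.camera_info("wrist")
cv2.imwrite("pics/u2.png",p[:,:,::-1]);X=cloud(d,i)
yaw=.293;R=np.array([[np.cos(yaw),-np.sin(yaw)],[np.sin(yaw),np.cos(yaw)]])
tcp=o['eef_pos'][:2]
for q in [(60,320),(100,320),(270,320)]: print(q,((X[q][:2]-tcp)@R*1e3).round(1),X[q][2])
p,d=bot.read_camera("scene");i=bot.camera_info("scene")
cv2.imwrite("pics/u.png",cv2.resize(p[150:380,130:420],None,fx=2.5,fy=2.5,interpolation=2)[:,:,::-1])
```

```text
[ 0.55858679 -0.22602776  0.17305232] [0.47474862 0.78789219 5.97288091]
(60, 320) [ 0.7 92.4] 0.17354014862526093
(100, 320) [ 0.7 78.4] 0.1743575925329942
(270, 320) [ 0.8 26.8] 0.21780940001107263
```

View pics/u.png

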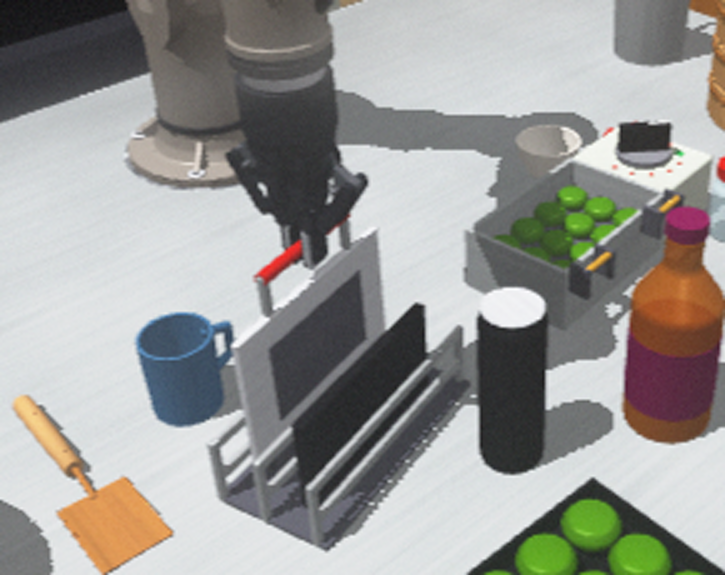

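View pics/u2.png

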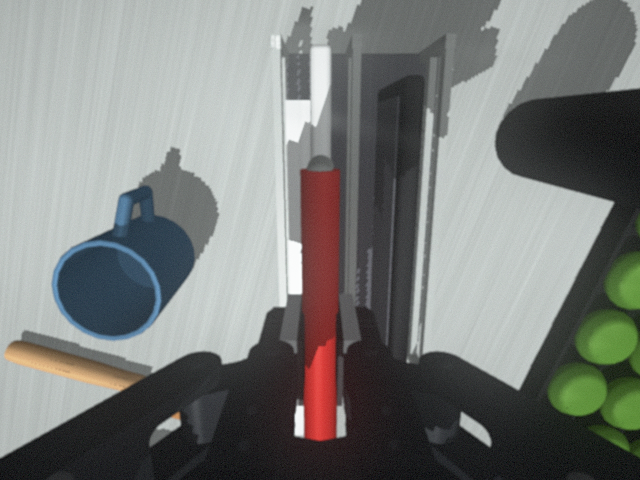

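Call:
{"name": "step_arm", "arguments": {
  "rows": [0,0,0,0,0.2,0,0,0,0,0.3,0,0,0,0,0.45,0,0,0,0,0.45,0,0,0,0,0.45]
}}

```text
t: 17.4
eef_pos: [0.557, -0.226, 0.1714]
tool_rot: [-0.0, 0.596, 0.803, -0.0]
contact_force: [0.4, -0.3, 0.2]
gripper_width: 0.446
```

Run:
```python
from h import *
o=bot.get_obs();print(o['eef_pos'],o['contact_force'],o['gripper_width'])
p,d=bot.read_camera("wrist");i=bot.camera_info("wrist")
cv2.imwrite("pics/v2.png",p[:,:,::-1])
```

```text
[ 0.55702499 -0.22595201  0.17137339] [ 0.37406719 -0.28335881  0.18551837] 0.44596005452814774
```

View pics/v2.png

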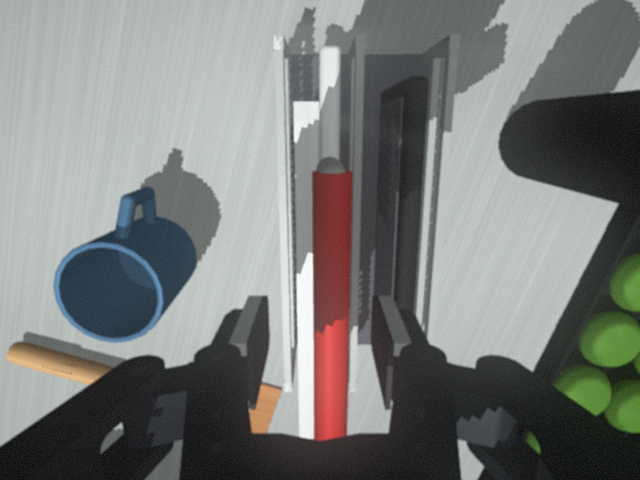

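Call:
{"name": "step_arm", "arguments": {
  "rows": [1,0,10,0,0.5,0,0,20,0,0.5,0,0,30,0,0.5,0,0,40,0,0.5,0,0,40,0,0.5,-20,0,30,0,0.5,0,0,0,0,0.5,0,0,0,0,0.5]
}}

```text
t: 18.25
eef_pos: [0.5383, -0.2262, 0.3429]
tool_rot: [0.001, 0.596, 0.803, 0.001]
contact_force: [-0.2, 1.3, -0.4]
gripper_width: 0.501
```

Run:
```python
from h import *
o=bot.get_obs();print(o['t'],o['eef_pos'],o['contact_force'])
p,d=bot.read_camera("wrist");i=bot.camera_info("wrist")
cv2.imwrite("pics/x2.png",p[:,:,::-1])
p,d=bot.read_camera("scene");i=bot.camera_info("scene")
cv2.imwrite("pics/x.png",cv2.resize(p[150:380,130:440],None,fx=2.5,fy=2.5,interpolation=2)[:,:,::-1])
p,d=bot.read_camera("top");i=bot.camera_info("top")
cv2.imwrite("pics/x3.png",cv2.resize(p[170:350,140:500],None,fx=2.2,fy=2.2,interpolation=2)[:,:,::-1])
for l in ["bowl_at","mug_at","scissors_at","shaker_at","oil_at","flask_at"]:
    r=bot.recognise("top",l); print(l,[(x['score'],x['at']) for x in r[:2]])
```

```text
18.25 [ 0.5382676  -0.22618698  0.34287778] [-0.20050651  1.31430299 -0.380208  ]
bowl_at [(0.72, [0.3686, 0.2851, 0.0145]), (0.44, [0.6815, -0.1161, 0.166])]
mug_at [(0.81, [0.4376, -0.2835, 0.034]), (0.23, [0.5227, 0.1854, 0.0555])]
scissors_at [(0.68, [0.4175, 0.4059, 0.0122])]
shaker_at [(0.67, [0.6179, 0.3138, 0.0974])]
oil_at [(0.67, [0.7529, 0.0172, 0.152]), (0.59, [0.5207, 0.1846, 0.053])]
flask_at []
```

View pics/x.png

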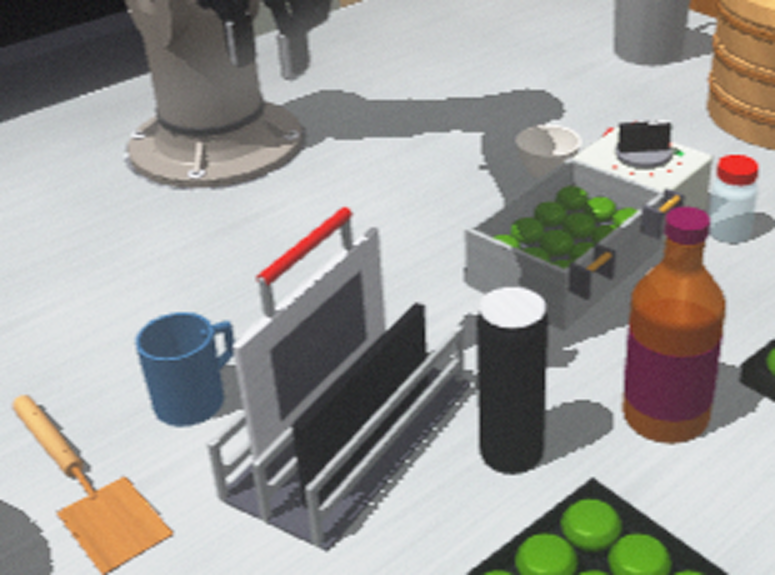

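View pics/x2.png

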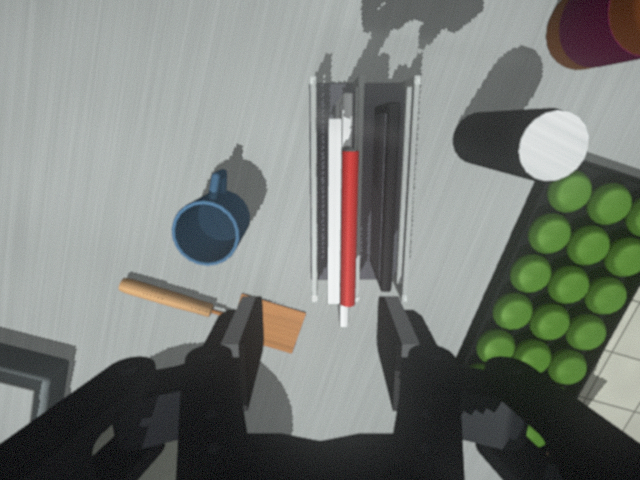

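View pics/x3.png

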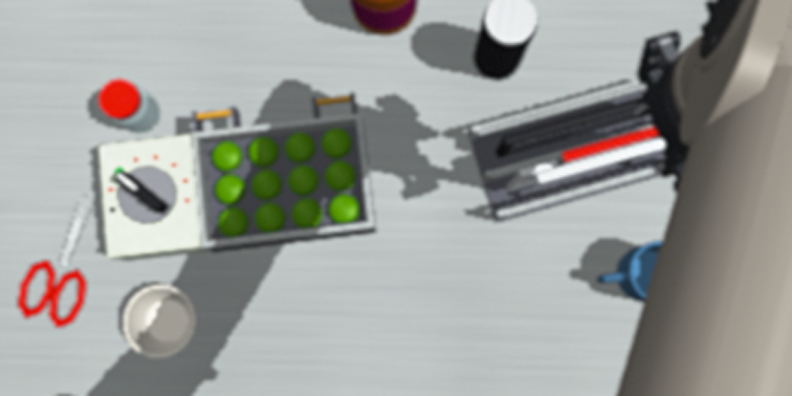

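Run:
```python
from h import *
o=bot.get_obs();p,d=bot.read_camera("wrist");i=bot.camera_info("wrist");X=cloud(d,i)
yaw=.293;R=np.array([[np.cos(yaw),-np.sin(yaw)],[np.sin(yaw),np.cos(yaw)]]);tcp=o['eef_pos'][:2]
for q in [(200,350),(260,349),(200,315),(200,358),(290,314),(100,346),(320,343)]: print(q,p[q],((X[q][:2]-tcp)@R*1e3).round(1),X[q][2].round(4))
for r in (90,290):
    row=X[r];L=(row[:,:2]-tcp)@R
    g=np.nonzero((row[:,2]>.062)&(row[:,2]<.08)&(abs(L[:,0])<.1))[0]
    print(r,[(s[0],s[-1],(L[s,0].mean()*1e3).round(1),(L[s,1].mean()*1e3).round(1)) for s in np.split(g,np.nonzero(np.diff(g)>1)[0]+1)])
m=bot.recognise("scene","mug_at");print(m[:1])
m=bot.recognise("wrist","mug_at");print(m[:1])
```

```text
(200, 350) [210  72  69] [21.8 17.9] 0.2187
(260, 349) [217  85  79] [ 22.2 -26.8] 0.218
(200, 315) [192 199 196] [-4.7 -9.1] 0.0721
(200, 358) [119  81  75] [41.  -9.2] 0.0706
(290, 314) [207 211 211] [  -5.9 -112.1] 0.0718
(100, 346) [130 132 130] [20.2 86.5] 0.175
(320, 343) [241 244 243] [ 21.3 -97.1] 0.175
90 [(np.int64(311), np.int64(315), np.float64(-6.7), np.float64(100.8)), (np.int64(359), np.int64(364), np.float64(41.4), np.float64(101.0)), (np.int64(413), np.int64(420), np.float64(95.9), np.float64(101.2))]
290 [(np.int64(313), np.int64(316), np.float64(-5.3), np.float64(-112.2)), (np.int64(356), np.int64(359), np.float64(43.4), np.float64(-112.2)), (np.int64(402), np.int64(407), np.float64(96.8), np.float64(-112.4))]
[{'at': [0.4556, -0.3035, 0.0541], 'score': 0.68}]
[{'at': [0.4311, -0.3107, 0.0458], 'score': 0.73}]
```

```bash
python3 -c "
from station import bot
print(bot.hand_in(),bot.get_obs()['t'])"
```

```text
the job is handed in; nothing more can be done
the job is handed in; nothing more can be done
```

The job is done and handed in at about 18.5 s of the 72 s allowed. No verdict came back, so the results below are from my own camera checks.

- **Dial:** With the lid shut, I turned it from click 6 back to the green mark. The pointer sat at the green dot in the wrist picture right after, and again in the last top picture.
- **Lid:** I swung it upright on its pins and lifted it straight off. I then lowered it into the near slot until it touched the floor (the force reading changed from -4.5 to +6 N), let go and drew back.
- **Lid in the rack:** The handle is about 212 mm above the bench, as it should be with the foot on the slot floor. The handle is about 4 mm off the slot's middle line, so the lean is small. The lid's middle is roughly at the middle of the slot along its length.
- **Bystanders:** The bowl, scissors, jar and oil bottle re-measured within a few mm of their start. The flask was not found by the network in the last top picture. The spatula was not re-measured. Both looked unmoved in the last pictures.

Three things disagreed or went wrong along the way:
- **First grasp missed:** My first try at the handle closed on nothing. The camera showed the fingertips ending about 28 mm above the reported TCP, so I went lower and got it on the second try.
- **Dial start angle:** The pointer measured about 5–9 degrees off click 6 at the start, and I did not find out why.
- **Mug reading:** The last top view put the mug about 30 mm off, but the arm partly hid it there. The scene camera's reading agreed with the start to about 5 mm.

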